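# Hang the wide ticket carrier on the rail and slide it to the pointer

### The arm

A 6-joint arm with a two-finger parallel gripper is mounted at the origin on a cart in front of the work surface, level with it; the furniture and walls round the work are solid. World frame = base frame: x ahead of the robot, y to its left, z up, the work surface at z = 0. Lengths are in m, angles in rad, forces in N, time in s.
With the tool pointing down it reaches from about 0.375 to 0.9 m from the base axis. Payload 3.1 kg.
Tool frame: the origin (TCP) lies between the finger pads; the fingertips stand 25 mm ahead of it and the grasp point (between the pads) lies 6 mm ahead of it; x points along the fingers, y is the direction in which the jaws open and shut, and the axes are right-handed (so a half turn about x gives the same grasp; the last joint's range is limited). The gripper opens to 85 mm and grips with 20 to 120 N. Pads are 22 mm wide; open, the fingers measure 114 mm over their backs; the gripper's body (76 mm by 85 mm) begins 54 mm behind the grasp point. The pads swing forward as they close: fully open they stand 13 mm farther back than shut.
Start: joints at [-1.425, 0.527, 1.433, -0, 1.181, -0.178], TCP at [0.199, -0.592, 0.235] pointing down, gripper open.
Joint ranges: [-3.08, 3.08], [-0.75, 2.2], [0.22, 2.44], [-1.43, 4.57], [0, 2.65], [-2.85, 2.85]. Speed limits (rad/s): [2.79, 2.79, 3.14, 3.14, 3.14, 3.14].

### API

Orientations are given as a unit quaternion [x, y, z, w].
In Python, from station import manip, viewer, workorder gives the robot as it stands.
- The arm moves only by the shell command python3 -m crank 'ROWS' [FORCE]. ROWS is JSON, one flat list of numbers, 5 for each row, row after row: the opening, from 0 (shut) to 1 (fully open), then the shift along the world's x, y, z in mm, then the turn about the world's z in rad. A call has 1 to 10 rows; each row is the pose to reach, as a shift and turn from the pose commanded when the call began; what a row does not reach only later rows make up. A row lasts 1/8 s, in which the tool goes at most 62.5 mm and 10.7 degrees, less where a joint would pass 70% of its speed; a pose out of reach is approached as far as the arm can. A call with a gripper value outside its range is refused whole. The fingers move at their own pace and stop on an object; FORCE is the grip in N (left out, the last holds). Time passes only in rows, so rows that repeat a pose let the fingers close. It gives the time, the measured TCP pose, the force and the opening at its end, in the units of the state.
- manip.sense(): the state, without advancing time (a new reading comes with each control period).
- viewer.snapshot(name): name is "side" or "top"; returns a dict with "img" (400x640x3 uint8, red, green, blue), "range_z" (400x640 float32, m along the optical axis (not along the pixel's ray), 0 where there is no reading), "fx", "fy", "cx", "cy" (pixels), "origin" and "attitude" of the camera in the world. Camera axes: x right, y down, z forward; pixel columns grow to the right and rows downward; lengths in m; the calibration is good to about 2 mm. A picture is of the moment at which its call begins.
- workorder.sign_off(): hands the job in, once; it reports no verdict.
The state is a dict: "t": time; "q": joint angles; "qd": joint speeds; "tau": joint torques, N m; "tcp_pos": TCP position; "tool_rot": TCP orientation; "force": force on the tool from outside, world axes, zero at the start; "ft_torque": the same for the moment, N m; "finger_gap": opening from 0.0 (shut) to 1.0 (fully open).
Only numpy, scipy, OpenCV 4.12 (cv2) and the standard library are available. Lean on these libraries where they do the work, as an engineer would, in place of code of your own. Each camera call takes 0.05 s, during which the arm holds its last target.

### The job

Take the wide ticket carrier out of the wooden stand, hook it over the rail under the steel shelf at the open left end, where no keeper bar runs above the rail, and slide it along the rail under the keeper bar until its hook is right below the pointer. Let go so that it hangs there freely and at rest, and leave the narrow carrier in the stand and everything else where it is.

Things in the scene. Friction and masses are not known exactly. Their poses are not given: they have to be found in the camera images.
- wide: the wide ticket carrier, about 0.12 kg, loose: an aluminium plate 92 wide x 85 high x 5 mm, hook on top, black grip. Stands in one of the stand's two slots (either). Origin: middle of the plate's lower edge; x to its back, y along its width (along the rail once hung), z up. In these axes (mm) wide_hook is at (-5, 0, 125), wide_grip at (-38.8, 0, 181.6).
- wide_grip (a point): middle of the wide carrier's grip, where to pinch it (axes as the carrier's). A black bar 18 mm wide (y), 14 thick, 70 long, leaning forward (to -x) 28 degrees from vertical as it rises from the front of the hook; its upper end is 21 mm farther along the bar. Pinch it across the 18 mm with the tool leaning as the bar does: a vertical tool hits the shelf's upstand at the rail.
- wide_hook (a point): point in the wide carrier's hook that lies on the rail's axis when it hangs. The hook, a strip 24 mm wide (y), is open below: a 90-degree roof, outer ridge 16 mm above this point, and front and back legs 11 mm either side of it. The back leg reaches 18 mm below this point, which must therefore pass over the rail at least 24 mm above its axis and then be lowered.
- narrow: the other ticket carrier, the same but with a plate only 56 mm wide; it stands in the other slot and stays there. Origin at the middle of its plate's lower edge.
- stand: light wooden stand 80 x 225 x 50 mm (x, y, z), fixed; origin under its centre on the table, x to its back. Two slots along y, centres at x +12, y -55 and +55 mm, 7 mm wide, 97 long, 32 deep, hold the carriers' plates upright but leaning forward a few degrees: lift one straight up by 35 mm or more to free it.
- rail_unit: fixed steel shelf unit with the rail under its front edge; origin on the table below the rail's middle, x to the back, y along the rail to the left. Rail: 12 mm round, axis at x 0, z 200 mm, y -200 to +200 mm. Shelf underside 75 mm above the rail's axis; front upstand, a wall 70 to 145 mm above the axis, front face at x -12 mm. Posts at the back only (x 88 to 112, y +-205 mm).
- rail_open (a point): point on the rail's axis in the middle of the open end (y +80 to +190 mm of rail_unit), 125 mm left of the rail's middle; axes as rail_unit. Hook the carrier on here. At y +-200 mm drop rods hold the rail.
- keeper (a point): left end of the straight part of the keeper bar, a 7 mm dark rod parallel to the rail with its axis 25 mm above the rail's axis, from y -185 to +52 mm of rail_unit (this point), from where it bends up to the shelf at y +72 mm. A hung carrier can slide below it (5 mm to spare) but cannot be put on there.
- mark (a point): point on the rail's axis straight below the tip of the pointer; axes as rail_unit. The pointer is a black clip 14 mm wide on the front of the upstand, ending in a downward tip 55 mm above the rail's axis. It is 0 to 110 mm right of the rail's middle.
- timer: white pocket timer 70 x 66 x 21 mm, lying loose in front of the rail; stays where it is. Origin under its centre.
- cake: chocolate-chip ring cake, 80 mm across, 36 mm high, loose in front of the rail; stays where it is. Origin under its centre.

How it is judged:
On the way:
1. the wide carrier's hook is over the rail at the open left end (y of wide_hook in the frame of rail_unit between 0.06 and 0.19 m and x of wide_hook in the frame of rail_open between -0.007 and 0.007 m and z of wide_hook in the frame of rail_open between -0.004 and 0.01 m), for 0.15 s.
At the end, for the whole second after the job is handed in: the wide carrier hangs freely on the rail, hook seated (within 4 mm in height), upright within 17 degrees, its hook within 8 mm along the rail of the point below the pointer; at rest; the narrow carrier is still in its slot (within 20 mm) (y of wide_hook in the frame of mark between -0.008 and 0.008 m and x of wide_hook in the frame of mark between -0.007 and 0.007 m and z of wide_hook in the frame of mark between -0.004 and 0.004 m and angle between wide's own z axis and vertical below 0.3 rad and contact force between wide and rail_unit above 0.2 N and distance of narrow from where it was at the start of the episode below 0.02 m and linear speed of wide below 0.03 m/s); the robot touches nothing.
It fails at once if the narrow carrier is moved by more than 20 mm (distance of narrow from where it was at the start of the episode above 0.02 m).
It fails at once if the timer or the cake is pushed more than 20 mm (distance of any of timer, cake from where it was at the start of the episode above 0.02 m).
It also fails if it takes over 48 s, if anything falls off the work surface, if the arm or the gripper's body presses on something with over 40 N, if the wrist force passes 120 N, or if a joint passes its speed limit or range.

## Working session

There is one attempt and no reset: what is moved stays moved. The work goes in short steps, Python scripts to look and compute and a shell command to move; the robot and the scene stay as the last step left them, time stands still between calls to the robot, and variables do not carry over. Pictures are saved under pics/ and viewed, and the job is handed in when it is done.

```bash
ls; mkdir -p pics; python3 - <<'E'
from station import manip, viewer
import cv2, numpy as np
for n in("side","top"):
    s=viewer.snapshot(n); cv2.imwrite(f"pics/{n}0.png",s["img"][:,:,::-1]); np.savez(f"{n}0.npz",**s)
    print(n,s["fx"],s["fy"],s["cx"],s["cy"],s["origin"],s["attitude"])
print(manip.sense())
E
```

```text
pics
side 466.0422750860448 466.0422750860448 316.1097610314007 198.93447074064113 [-0.52456552  0.31705816  0.78411077] [-0.53770159  0.68095831 -0.38955797  0.30889702]
top 408.99086081527474 408.99086081527474 311.0937804507629 203.14925584719123 [0.41345752 0.06786332 1.08896412] [-0.69927379  0.7122184  -0.04599666  0.04056396]
{'t': 0.1, 'q': array([-1.42550509e+00,  5.28371104e-01,  1.43376732e+00,  5.76458572e-06,
        1.18142088e+00, -1.78495987e-01]), 'qd': array([-0.00238055, -0.00392245, -0.00326077, -0.00026248,  0.00034297,
       -0.0010564 ]), 'tau': array([-3.79651347e-04, -4.43304062e+01, -1.78587037e+01, -1.78206860e-04,
        3.87657652e-03, -1.63696427e-05]), 'tcp_pos': array([ 0.19878752, -0.59187131,  0.23393495]), 'tool_rot': array([ 0.69787375,  0.11467103, -0.69784689,  0.11328066]), 'force': array([-0.59167887, -0.38035618,  0.70548777]), 'ft_torque': array([-0.03536871, -0.00605268, -0.04759515]), 'finger_gap': 1.003729463902552}
```

View pics/side0.png

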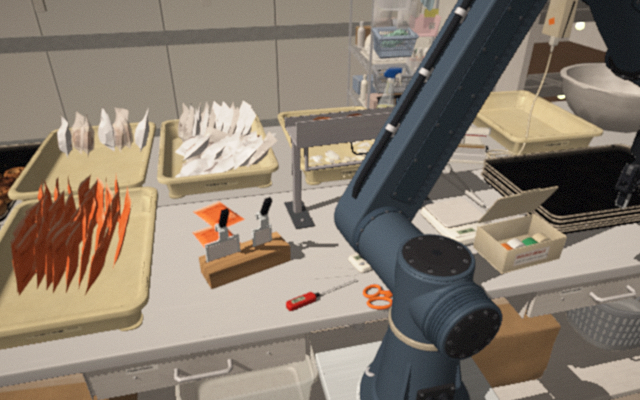

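View pics/top0.png

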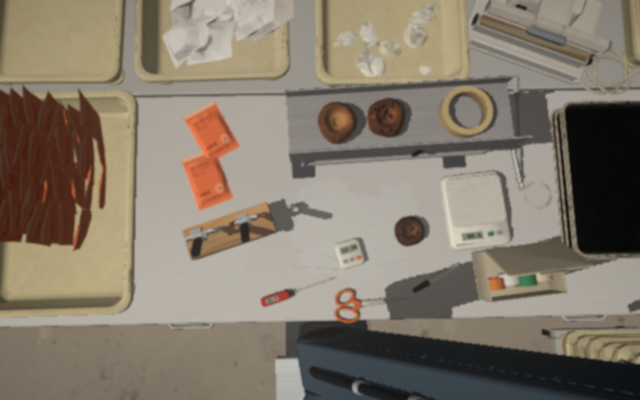

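```bash
cat > h.py <<'E'
import numpy as np, cv2
from scipy.spatial.transform import Rotation as R
def cloud(s):
    Z=s["range_z"].astype(float); v,u=np.mgrid[0:400,0:640]
    P=np.stack([(u-s["cx"])/s["fx"]*Z,(v-s["cy"])/s["fy"]*Z,Z],-1)
    W=P@R.from_quat(s["attitude"]).as_matrix().T+s["origin"]; W[Z==0]=np.nan
    return W
def proj(s,p):
    c=(np.asarray(p)-s["origin"])@R.from_quat(s["attitude"]).as_matrix()
    return c[...,0]/c[...,2]*s["fx"]+s["cx"], c[...,1]/c[...,2]*s["fy"]+s["cy"]
E
python3 - <<'E'
from h import *
for n in("side","top"):
    s=dict(np.load(n+"0.npz")); W=cloud(s); im=s["img"]
    crops={"side":[(190,180,120,110),(270,90,130,150)],"top":[(170,180,130,95),(280,70,260,120)]}[n]
    for i,(x,y,w,h) in enumerate(crops):
        c=im[y:y+h,x:x+w,::-1]; k=min(800//w,600//h)
        cv2.imwrite(f"pics/{n}_c{i}.png",cv2.resize(c,None,fx=k,fy=k,interpolation=cv2.INTER_CUBIC)); print(n,i,x,y,k)
s=dict(np.load("top0.npz"));W=cloud(s)
# stand top
m=(abs(W[...,2]-.05)<.004);m[:, :175]=0;m[:,285:]=0;m[:190]=0;m[265:]=0
pts=W[m][:,:2].astype(np.float32);print(len(pts),cv2.minAreaRect(pts))
m=(abs(W[...,2]-.345)<.006);m[:60]=0;m[190:]=0;m[:,:270]=0;m[:,540:]=0
p=W[m];print(len(p),cv2.minAreaRect(p[:,:2].astype(np.float32)), np.nanmedian(p[:,2]))
E
```

```text
side 0 190 180 5
side 1 270 90 4
top 0 170 180 6
top 1 280 70 3
1947 ((0.47532403469085693, 0.2685677409172058), (0.08078114688396454, 0.2253946214914322), 17.689151763916016)
668 ((0.6120135188102722, -0.1275407075881958), (0.005249346606433392, 0.45744097232818604), 3.0076956748962402) 0.3447267406740882
```

View pics/side_c0.png

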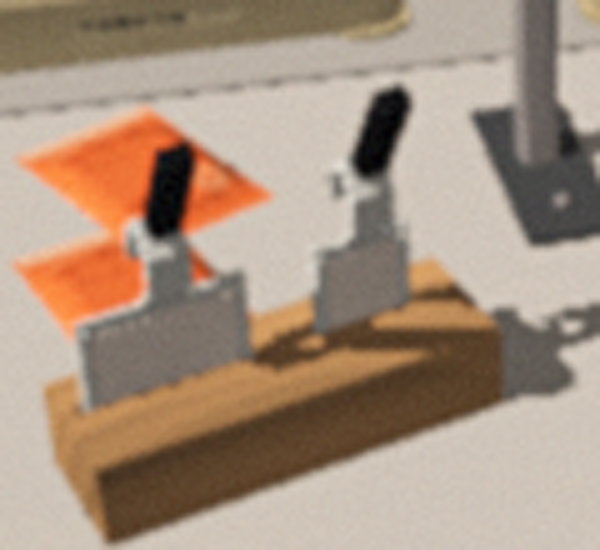

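View pics/side_c1.png

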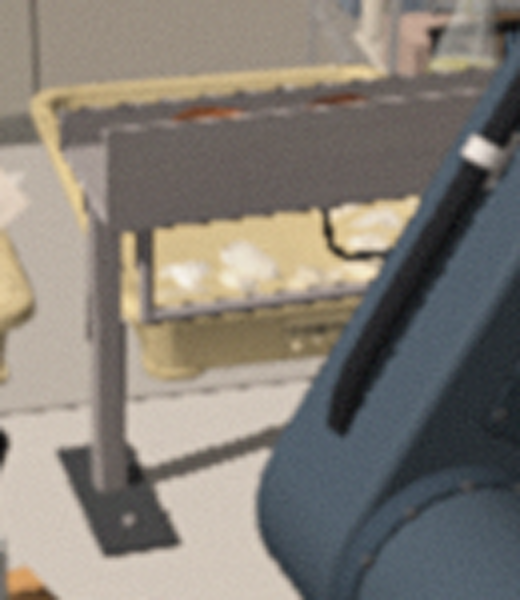

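View pics/top_c0.png

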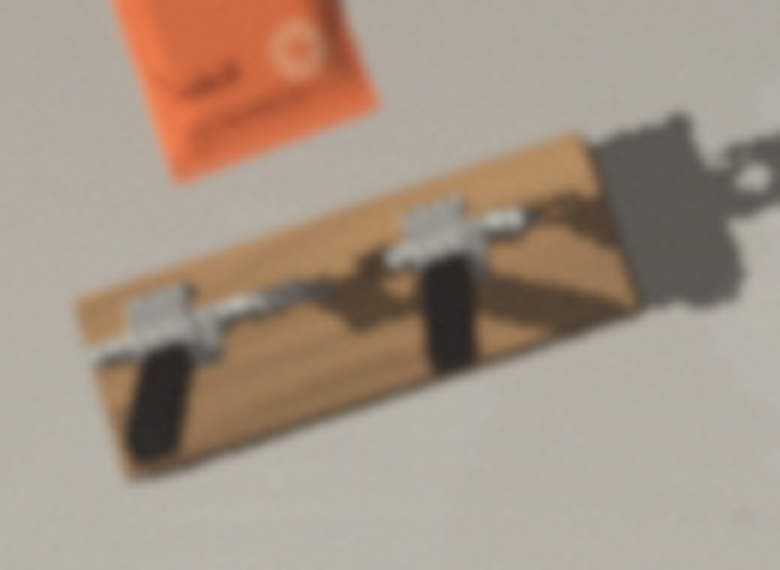

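View pics/top_c1.png

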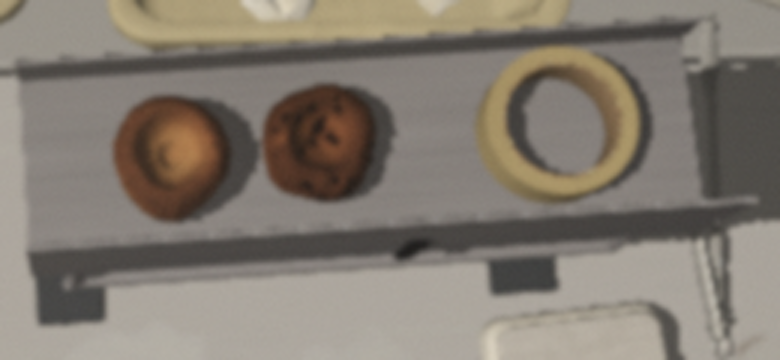

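```bash
python3 - <<'E'
from h import *
from station import viewer
s=dict(np.load("top0.npz"));W=cloud(s)
def roi(zlo,zhi,u0,u1,v0,v1):
    m=(W[...,2]>zlo)&(W[...,2]<zhi);m[:v0]=0;m[v1:]=0;m[:,:u0]=0;m[:,u1:]=0;return m
m=roi(.338,.352,270,545,60,190);p=W[m]
l=cv2.fitLine(p[:,:2].astype(np.float32),cv2.DIST_HUBER,0,.01,.01).ravel();print("upstand",l,p[:,1].min(),p[:,1].max(), np.median(p[:,2]))
d=l[:2];n=np.array([d[1],-d[0]]);r=(p[:,:2]-l[2:])@n;print(np.percentile(r,[2,10,50,90,98]))
m=roi(.19,.212,270,545,130,190);p=W[m];print(len(p))
l=cv2.fitLine(p[:,:2].astype(np.float32),cv2.DIST_HUBER,0,.01,.01).ravel();print("rail",l,p[:,1].min(),p[:,1].max(),np.median(p[:,2]))
# black clip
im=s["img"].astype(int);m=(im.max(-1)<45);m[:145]=0;m[160:]=0;m[:,:400]=0;m[:,435:]=0
v,u=np.nonzero(m)
for a,b in zip(v,u): print(b,a,W[a,b].round(3))
# grips
m=(im.max(-1)<60)&(W[...,2]>.1);m[:185]=0;m[270:]=0;m[:,:175]=0;m[:,300:]=0
for u0,u1 in((180,215),(225,260)):
    mm=m.copy();mm[:,:u0]=0;mm[:,u1:]=0
    p=W[mm];print(len(p),"z",p[:,2].min(),p[:,2].max());
    for z in np.arange(.13,.24,.01):
        q=p[abs(p[:,2]-z)<.005]
        if len(q): print(round(z,2),q.mean(0).round(4),len(q))
E
```

```text
upstand [ 0.05164359 -0.9986656   0.6110356  -0.1249954 ] -0.3570995505213368 0.10079803322209316 0.34461534602594024
[-2.68576096e-03 -2.11506165e-03  4.47840094e-05  1.17174487e-03
  1.50553279e-03]
801
rail [ 0.05089368 -0.9987041   0.6198839  -0.1255075 ] -0.3279286268636936 0.07631611184686503 0.2052626235718411
419 150 [ 0.61  -0.152  0.309]
416 151 [ 0.61  -0.147  0.305]
417 151 [ 0.609 -0.149  0.306]
418 151 [ 0.609 -0.15   0.308]
419 151 [ 0.608 -0.152  0.309]
420 151 [ 0.609 -0.155  0.306]
421 151 [ 0.609 -0.157  0.305]
415 152 [ 0.61  -0.148  0.296]
416 152 [ 0.609 -0.149  0.298]
417 152 [ 0.608 -0.15   0.303]
418 152 [ 0.608 -0.152  0.301]
419 152 [ 0.608 -0.154  0.303]
420 152 [ 0.609 -0.157  0.297]
414 153 [ 0.61  -0.148  0.288]
415 153 [ 0.608 -0.148  0.293]
416 153 [ 0.608 -0.15   0.293]
417 153 [ 0.608 -0.152  0.294]
418 153 [ 0.608 -0.154  0.292]
413 154 [ 0.609 -0.147  0.282]
414 154 [ 0.608 -0.148  0.286]
415 154 [ 0.608 -0.15   0.286]
416 154 [ 0.608 -0.153  0.284]
119 z 0.16314421290162273 0.21923844584978214
0.16 [0.4517 0.3191 0.1639] 2
0.17 [0.4495 0.3143 0.1702] 13
0.18 [0.4439 0.3133 0.1803] 19
0.19 [0.4387 0.3112 0.1887] 14
0.2 [0.4331 0.3098 0.1995] 19
0.21 [0.425  0.3079 0.2107] 27
0.22 [0.4197 0.3072 0.2176] 25
118 z 0.16457002236306784 0.22028451245479108
0.16 [0.4846 0.21   0.1646] 1
0.17 [0.4803 0.2116 0.1707] 16
0.18 [0.4743 0.2092 0.1804] 20
0.19 [0.4683 0.2064 0.1915] 16
0.2 [0.4632 0.2051 0.1996] 17
0.21 [0.4535 0.2038 0.2109] 23
0.22 [0.4495 0.2023 0.2171] 25
```

The scene: the wide carrier is in the left slot, around top-image pixel (195,240). The narrow one is at (245,225). The pointer is at about (417,152), roughly y −0.15 m. The rail yaw is about 0.051 rad and the stand yaw about 0.309 rad. I'll move the arm over high and look at the hand.

```bash
python3 -m crank '[1,0,0,60,0, 1,0,0,120,0, 1,20,30,165,0, 1,45,70,165,0, 1,75,116,165,0, 1,105,162,165,0, 1,135,208,165,0, 1,165,255,165,0, 0.7,195,300,165,0, 0.7,221,342,165,0]' 100
```

```text
t: 1.35
tcp_pos: [0.4205, -0.2486, 0.3995]
tool_rot: [-0.698, -0.114, 0.698, -0.114]
force: [0.9, -0.4, -0.1]
finger_gap: 0.7
```

```bash
python3 -m crank '[0.7,3,45,0,0, 0.7,6,100,0,0, 0.6,8,155,0,0, 0.6,8,210,0,0, 0.6,8,265,0,0, 0.6,8,320,0,0, 0.6,5,375,0,0, 0.6,0,430,0,0, 0.6,-5,485,0,-0.015, 0.6,-9,535,0,-0.015]'
python3 - <<'E'
from h import *
from station import viewer,manip
for n in("side","top"):
    s=viewer.snapshot(n); cv2.imwrite(f"pics/{n}1.png",s["img"][:,:,::-1]); np.savez(f"{n}1.npz",**s)
st=manip.sense();print(st["q"],st["tcp_pos"],R.from_quat(st["tool_rot"]).as_matrix())
E
```

```text
t: 2.6
tcp_pos: [0.4101, 0.2863, 0.3995]
tool_rot: [-0.698, -0.109, 0.699, -0.109]
force: [1.2, 0.7, 0.3]
finger_gap: 0.6
[0.38881339 0.19304197 1.49432068 0.00197147 1.45469209 1.64458197] [0.40968713 0.28840973 0.3991972 ] [[-1.16972500e-03  3.09624144e-01 -9.50858308e-01]
 [ 1.63694490e-03 -9.50857091e-01 -3.09625762e-01]
 [-9.99997976e-01 -1.91867965e-03  6.05403643e-04]]
```

View pics/side1.png

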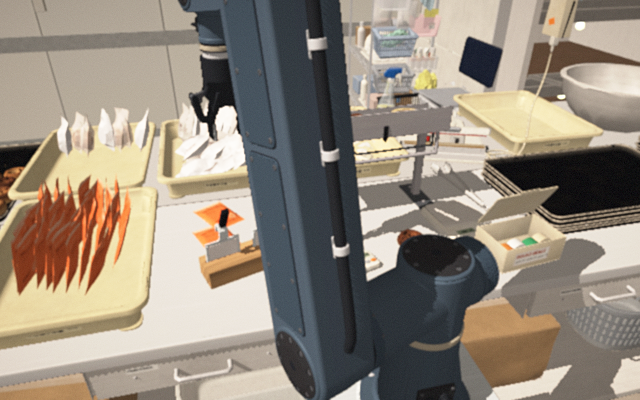

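View pics/top1.png

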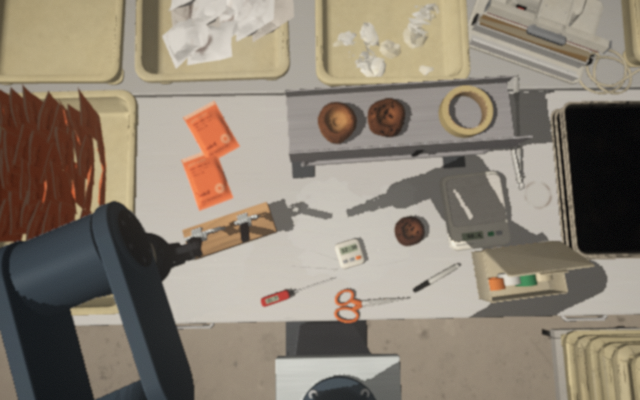

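```bash
python3 - <<'E'
from h import *
for n,b in(("side",(170,0,100,160)),("top",(130,200,110,90))):
    s=dict(np.load(n+"1.npz")); W=cloud(s); x,y,w,h=b;k=min(700//w,580//h)
    cv2.imwrite(f"pics/{n}1c.png",cv2.resize(s["img"][y:y+h,x:x+w,::-1],None,fx=k,fy=k,interpolation=cv2.INTER_CUBIC))
    d=W-np.array([.4097,.2884,.3992]);f=d@np.array([.951,.3096,0]);j=d@np.array([-.3096,.951,0]);z=d[...,2]
    near=(abs(f)<.06)&(abs(j)<.07)
    for a in np.arange(-.03,.2,.01):
        m=near&(abs(z-a)<.005)
        if m.sum()>4: print(n,round(a,2),m.sum(),"f",np.percentile(f[m],[2,98]).round(3),"j",np.percentile(j[m],[2,98]).round(3))
E
```

```text
side 0.0 11 f [-0.012  0.006] j [-0.028  0.032]
side 0.01 46 f [-0.013  0.012] j [-0.028  0.038]
side 0.02 56 f [-0.013  0.007] j [-0.027  0.039]
side 0.03 53 f [-0.013  0.009] j [-0.027  0.038]
side 0.04 44 f [-0.014  0.009] j [-0.029  0.042]
side 0.05 88 f [-0.015  0.01 ] j [-0.028  0.057]
side 0.06 104 f [-0.016  0.011] j [-0.024  0.059]
side 0.07 150 f [-0.019  0.014] j [-0.02   0.062]
side 0.08 160 f [-0.019  0.012] j [-0.017  0.063]
side 0.09 178 f [-0.021  0.008] j [-0.014  0.065]
side 0.1 247 f [-0.021  0.009] j [-0.014  0.066]
side 0.11 179 f [-0.015  0.005] j [-0.017  0.053]
side 0.12 92 f [-0.027  0.004] j [-0.016  0.037]
side 0.13 137 f [-0.039  0.001] j [-0.005  0.037]
side 0.14 154 f [-0.039  0.003] j [-0.005  0.037]
side 0.15 147 f [-0.039  0.005] j [-0.005  0.036]
side 0.16 155 f [-0.039  0.001] j [-0.003  0.037]
side 0.17 178 f [-0.038  0.013] j [-0.003  0.037]
side 0.18 130 f [-0.034  0.   ] j [-0.004  0.033]
side 0.19 153 f [-0.037  0.002] j [-0.002  0.035]
top 0.01 6 f [-0.012 -0.008] j [-0.031 -0.027]
top 0.05 51 f [-0.014  0.01 ] j [-0.052 -0.028]
top 0.06 30 f [-0.013  0.012] j [-0.056 -0.03 ]
top 0.07 59 f [-0.018  0.015] j [-0.061 -0.021]
top 0.08 36 f [-0.018  0.016] j [-0.062 -0.02 ]
top 0.09 51 f [-0.019  0.011] j [-0.065 -0.02 ]
top 0.1 201 f [-0.013  0.011] j [-0.067 -0.037]
top 0.11 124 f [-0.012  0.008] j [-0.062 -0.034]
top 0.12 32 f [-0.011  0.009] j [-0.037 -0.034]
top 0.13 90 f [-0.034  0.022] j [-0.037 -0.017]
top 0.14 115 f [-0.033  0.028] j [-0.037 -0.018]
top 0.15 112 f [-0.031  0.026] j [-0.037 -0.021]
top 0.16 154 f [-0.028  0.026] j [-0.037 -0.024]
top 0.17 184 f [-0.025  0.023] j [-0.035 -0.026]
top 0.18 24 f [-0.014  0.013] j [-0.035 -0.031]
top 0.19 42 f [-0.014  0.011] j [-0.035 -0.032]
```

View pics/side1c.png

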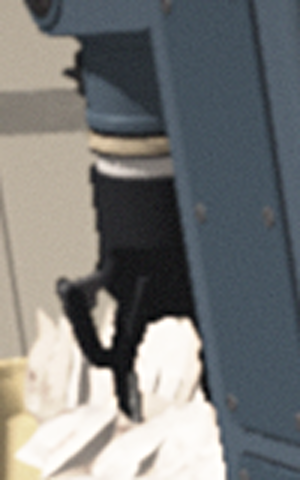

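```bash
python3 -m crank '[0.6,0,10,-50,0, 0.6,0,16,-100,0, 0.6,0,16,-145,0, 0.6,0,16,-145,0,0.6,0,16,-145,0]'
python3 - <<'E'
from h import *
from station import viewer,manip
s=viewer.snapshot("top"); np.savez("top2.npz",**s)
st=manip.sense();print(st["tcp_pos"],R.from_quat(st["tool_rot"]).as_matrix()[:,1])
b=(150,190,110,90)
x,y,w,h=b;k=6
cv2.imwrite("pics/top2c.png",cv2.resize(s["img"][y:y+h,x:x+w,::-1],None,fx=k,fy=k,interpolation=cv2.INTER_CUBIC))
s=viewer.snapshot("side");x,y,w,h=(170,120,110,160);k=3
cv2.imwrite("pics/side2c.png",cv2.resize(s["img"][y:y+h,x:x+w,::-1],None,fx=k,fy=k,interpolation=cv2.INTER_CUBIC))
E
```

```text
t: 3.32
tcp_pos: [0.4121, 0.3004, 0.2562]
tool_rot: [0.7, 0.109, -0.698, 0.108]
force: [-0.6, -0.5, 0.8]
finger_gap: 0.599
[0.41241274 0.30071821 0.25680582] [ 3.03450596e-01 -9.52847130e-01 -2.87702590e-04]
```

View pics/top2c.png

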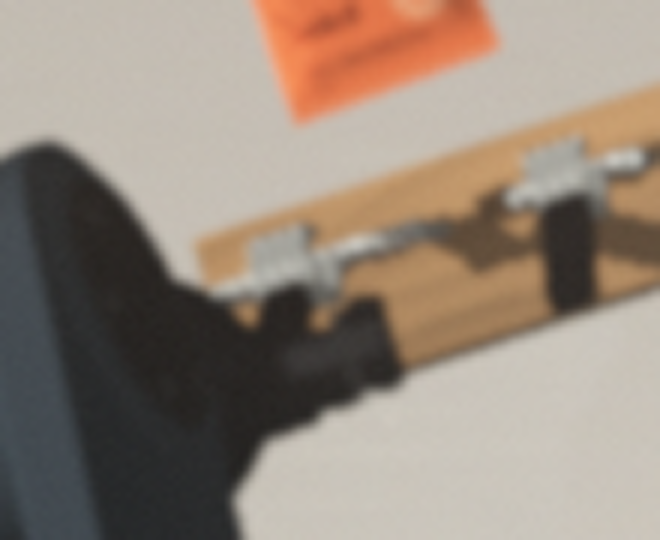

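View pics/side2c.png

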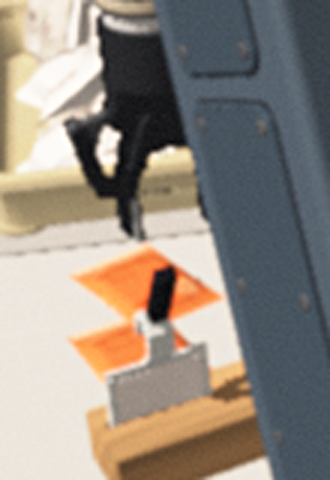

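```bash
python3 -m crank '[0.6,-2,3,-20,0, 0.6,-2,3,-43,0, 0.6,-2,3,-43,0, 0.15,-2,3,-43,0, 0,-2,3,-43,0, 0,-2,3,-43,0,0,-2,3,-43,0,0,-2,3,-43,0]' 110
python3 - <<'E'
from h import *
from station import viewer,manip
st=manip.sense();print(st["tcp_pos"],st["finger_gap"],st["force"],st["ft_torque"])
s=viewer.snapshot("side");x,y,w,h=(170,120,110,160);k=3
cv2.imwrite("pics/side3c.png",cv2.resize(s["img"][y:y+h,x:x+w,::-1],None,fx=k,fy=k,interpolation=cv2.INTER_CUBIC))
E
```

```text
t: 4.42
tcp_pos: [0.4094, 0.3042, 0.2134]
tool_rot: [0.7, 0.109, -0.698, 0.108]
force: [-2.0, 0.6, 5.6]
finger_gap: 0.129
[0.40936856 0.30418254 0.21344431] 0.12862421985027234 [-2.03157401  0.56918752  5.62311061] [ 0.08083732  0.25684805 -0.04959431]
```

View pics/side3c.png

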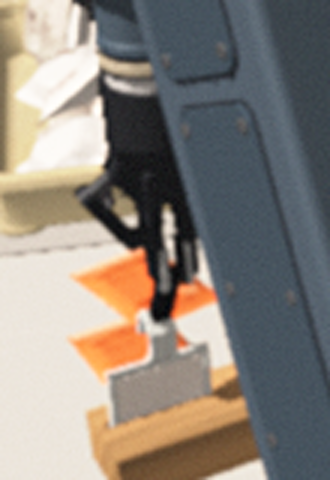

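```bash
python3 -m crank '[0,0,0,15,0, 0,0,0,30,0, 0,0,0,45,0, 0,0,0,65,0,0,0,0,65,0,0,0,0,65,0]'
python3 - <<'E'
from h import *
from station import viewer,manip
st=manip.sense();print(st["tcp_pos"],st["finger_gap"],st["force"],st["ft_torque"])
for n,b,k in(("side",(170,90,110,160),3),("top",(150,180,110,90),6)):
    s=viewer.snapshot(n);x,y,w,h=b;np.savez(n+"4.npz",**s)
    cv2.imwrite(f"pics/{n}4c.png",cv2.resize(s["img"][y:y+h,x:x+w,::-1],None,fx=k,fy=k,interpolation=cv2.INTER_CUBIC))
E
```

```text
t: 5.22
tcp_pos: [0.4085, 0.3033, 0.2764]
tool_rot: [-0.698, -0.109, 0.699, -0.109]
force: [0.1, -0.1, -1.8]
finger_gap: 0.129
[0.40848438 0.30330674 0.2763716 ] 0.12890166953776797 [ 0.06377384 -0.08399332 -1.78869351] [-0.02555005  0.09173431 -0.00881279]
```

View pics/side4c.png

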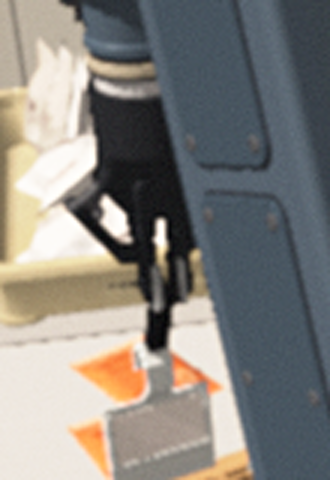

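View pics/top4c.png

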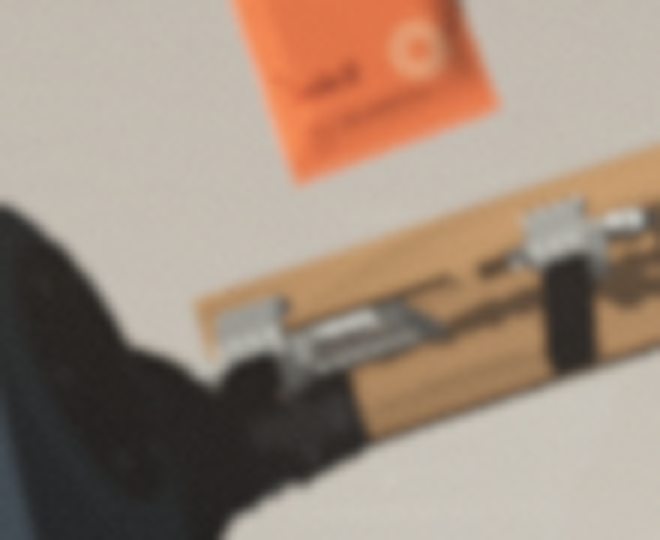

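```bash
python3 - <<'E'
from h import *
tcp=np.array([.4095,.3040,.2770])
for n,b in(("side",(190,150,70,130)),("top",(180,215,60,45))):
    s=dict(np.load(n+"4.npz"));W=cloud(s);x,y,w,h=b
    d=W-tcp;F=d@np.array([.952,.307,0]);J=d@np.array([-.307,.952,0]);Z=d[...,2]
    m=np.zeros(F.shape,bool);m[y:y+h,x:x+w]=1
    m&=(abs(J)<.05)&(F>-.03)&(F<.09)&(Z>-.20)&(Z<-.02)
    print(n,m.sum())
    for a in np.arange(-.2,0,.008):
        q=m&(abs(Z-a)<.004)
        if q.sum()>3: print(round(a,3),q.sum(),"F",np.percentile(F[q],[5,50,95]).round(4),"J",np.percentile(J[q],[3,97]).round(3))
E
```

```text
side 1346
-0.2 22 F [0.0451 0.0476 0.0487] J [-0.041  0.047]
-0.192 92 F [0.0433 0.0463 0.0493] J [-0.037  0.046]
-0.184 95 F [0.0441 0.0467 0.0497] J [-0.037  0.048]
-0.176 81 F [0.044  0.0465 0.0495] J [-0.04   0.046]
-0.168 106 F [0.0423 0.0454 0.0491] J [-0.039  0.048]
-0.16 98 F [0.0434 0.0469 0.0504] J [-0.038  0.048]
-0.152 97 F [0.0431 0.0463 0.0499] J [-0.038  0.047]
-0.144 107 F [0.0446 0.0472 0.0501] J [-0.038  0.047]
-0.136 97 F [0.0444 0.0475 0.0507] J [-0.041  0.048]
-0.128 110 F [0.0444 0.0478 0.0508] J [-0.037  0.046]
-0.12 107 F [0.0459 0.0485 0.0521] J [-0.04   0.048]
-0.112 53 F [0.0449 0.049  0.053 ] J [-0.039  0.046]
-0.104 13 F [0.0376 0.0412 0.0422] J [-0.006  0.015]
-0.096 28 F [0.0296 0.0319 0.0354] J [-0.009  0.014]
-0.088 36 F [0.0293 0.0324 0.0606] J [-0.009  0.014]
-0.08 34 F [0.0298 0.0324 0.0601] J [-0.008  0.013]
-0.072 49 F [0.03   0.0354 0.0574] J [-0.009  0.014]
-0.064 24 F [0.0327 0.042  0.0523] J [-0.005  0.014]
-0.056 20 F [0.0261 0.0283 0.0355] J [-0.006  0.011]
-0.048 23 F [0.021  0.0258 0.0345] J [-0.004  0.011]
-0.04 15 F [0.0185 0.0215 0.027
[... 535 characters left out ...]
 [-0.046  0.019]
-0.128 20 F [0.042  0.0437 0.0451] J [-0.046  0.01 ]
-0.12 43 F [0.0434 0.0466 0.0496] J [-0.045  0.031]
-0.112 27 F [0.0436 0.0467 0.0492] J [-0.043  0.032]
-0.104 8 F [0.0373 0.0399 0.0434] J [-0.012 -0.008]
-0.088 7 F [0.0281 0.0283 0.0579] J [-0.014 -0.002]
-0.08 11 F [0.0286 0.033  0.0604] J [-0.014  0.007]
-0.072 49 F [0.0316 0.0549 0.0594] J [-0.013  0.01 ]
-0.064 64 F [0.0392 0.0459 0.0514] J [-0.013  0.01 ]
-0.056 13 F [0.0277 0.0374 0.0421] J [-0.011  0.003]
-0.048 16 F [0.0275 0.0356 0.0382] J [-0.011  0.005]
-0.04 16 F [0.0232 0.0309 0.0335] J [-0.011  0.004]
-0.032 14 F [0.0206 0.0281 0.0305] J [-0.011  0.003]
-0.024 14 F [0.0205 0.0245 0.0266] J [-0.011  0.002]
```

The carrier is held, and it has tipped about 5° in the grip. The measured hook offset from the TCP is about 45 mm to the back and 77 mm down. I'll lift it over the narrow carrier and carry it to the front of the open end.

```bash
python3 -m crank '[0,0,0,45,0, 0,0,0,95,0, 0,0,0,145,0, 0,0,0,190,0, 0,8,-35,190,-0.03, 0,16,-80,190,-0.08, 0,26,-130,190,-0.14, 0,36,-180,190,-0.2, 0,46,-230,190,-0.2575, 0,55,-275,190,-0.2575]' 120
python3 -m crank '[0,10,-39,0,0, 0,25,-39,-50,0, 0,40,-39,-100,0, 0,44,-39,-130,0, 0,44,-39,-155,0,0,44,-39,-155,0,0,44,-39,-155,0]'
python3 - <<'E'
from h import *
from station import viewer,manip
st=manip.sense();print(st["tcp_pos"],st["finger_gap"],st["force"],st["ft_torque"],R.from_quat(st["tool_rot"]).as_matrix()[:,1])
for n in("side","top"):
    s=viewer.snapshot(n);np.savez(n+"5.npz",**s)
    cv2.imwrite(f"pics/{n}5.png",s["img"][:,:,::-1])
E
```

```text
t: 6.58
tcp_pos: [0.4637, 0.0268, 0.4659]
tool_rot: [-0.706, -0.018, 0.708, -0.018]
force: [0.1, 0.5, -1.7]
finger_gap: 0.117
t: 7.45
tcp_pos: [0.5083, -0.0106, 0.3124]
tool_rot: [0.707, 0.018, -0.707, 0.018]
force: [0.3, -0.0, -1.5]
finger_gap: 0.118
[ 0.50832335 -0.01061488  0.31235604] 0.11760475990097112 [ 0.33778752 -0.02525581 -1.45052504] [-0.09661614  0.02718648 -0.05426055] [ 5.12554945e-02 -9.98685543e-01  2.45774462e-04]
```

View pics/side5.png

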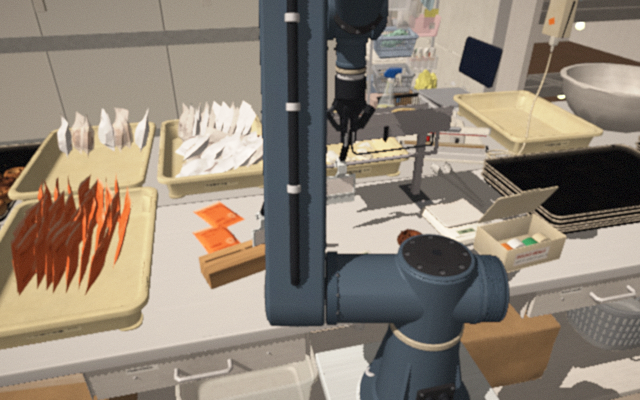

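View pics/top5.png

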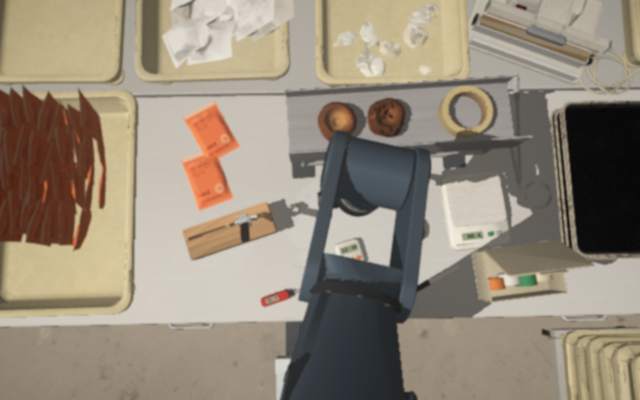

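```bash
cat > prof.py <<'E'
import sys
from h import *
def prof(s,tcp,yaw=.0512,z0=-.2,step=.008,jl=.05):
    W=cloud(s);f=np.array([np.cos(yaw),np.sin(yaw),0]);j=np.array([-np.sin(yaw),np.cos(yaw),0])
    d=W-tcp;F=d@f;J=d@j;Z=d[...,2]
    m=(abs(J)<jl)&(F>-.03)&(F<.075)&(Z>-.215)&(Z<-.0)
    for a in np.arange(z0,0,step):
        q=m&(abs(Z-a)<step/2)
        if q.sum()>3: print(round(a,3),q.sum(),"F",np.percentile(F[q],[5,50,95]).round(4),"J",np.percentile(J[q],[3,97]).round(3))
E
python3 - <<'E'
from prof import *
s=dict(np.load("side5.npz"));prof(s,np.array([.509,-.010,.312]))
b=(310,70,130,140);x,y,w,h=b;k=4
cv2.imwrite("pics/side5c.png",cv2.resize(s["img"][y:y+h,x:x+w,::-1],None,fx=k,fy=k,interpolation=cv2.INTER_CUBIC))
E
```

```text
-0.2 12 F [0.044  0.0463 0.0501] J [-0.04   0.031]
-0.192 68 F [0.0418 0.0448 0.0487] J [-0.038  0.037]
-0.184 70 F [0.0416 0.045  0.0491] J [-0.04   0.037]
-0.176 65 F [0.0428 0.0455 0.0484] J [-0.037  0.034]
-0.168 73 F [0.0402 0.0446 0.0494] J [-0.038  0.039]
-0.16 72 F [0.0419 0.0458 0.0489] J [-0.038  0.036]
-0.152 73 F [0.0425 0.0458 0.0498] J [-0.039  0.038]
-0.144 76 F [0.0435 0.0465 0.0496] J [-0.039  0.039]
-0.136 71 F [0.0438 0.0466 0.0503] J [-0.041  0.038]
-0.128 78 F [0.0438 0.0466 0.0503] J [-0.039  0.038]
-0.12 79 F [0.044  0.0483 0.0518] J [-0.04   0.037]
-0.112 52 F [0.0427 0.0475 0.0516] J [-0.04   0.039]
-0.104 12 F [0.0363 0.0379 0.044 ] J [-0.008  0.014]
-0.096 17 F [0.0282 0.0321 0.0343] J [-0.009  0.014]
-0.088 32 F [0.0281 0.0319 0.0593] J [-0.008  0.014]
-0.08 33 F [0.0302 0.0336 0.0595] J [-0.008  0.013]
-0.072 35 F [0.0293 0.0348 0.0574] J [-0.009  0.013]
-0.064 27 F [0.032  0.0391 0.0496] J [-0.008  0.014]
-0.056 17 F [0.0263 0.0301 0.0445] J [-0.005  0.012]
-0.048 14 F [0.0217 0.0265 0.0319] J [-0.004  0.011]
-0.04 19 F [0.0181 0.0207 0.0297] J [-0.007  0.01 ]
-0.032 18 F [0.0142 0.0173 0.0258] J [-0.006  0.011]
-0.024 18 F [0.0112 0.0138 0.0259] J [-0.006  0.01 ]
-0.016 19 F [0.0094 0.0113 0.0155] J [-0.007  0.011]
-0.008 13 F [0.0038 0.0064 0.0141] J [-0.005  0.01 ]
```

View pics/side5c.png

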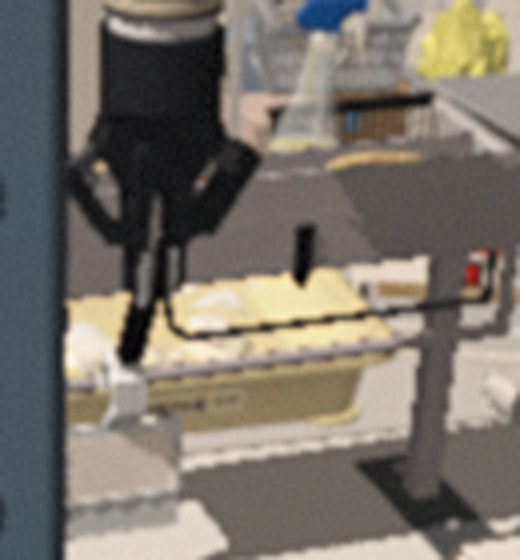

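```bash
python3 - <<'E'
from h import *
s=dict(np.load("side5.npz"));W=cloud(s)
O=np.array([.621,-.127,0]);a=.0512
f=np.array([np.cos(a),np.sin(a),0]);j=np.array([-np.sin(a),np.cos(a),0])
d=W-O;F=d@f;J=d@j;Z=W[...,2]
m=(abs(F)<.03)&(abs(J)<.21)&(Z>.19)&(Z<.212)
for c in np.arange(-.18,.2,.03):
    q=m&(abs(J-c)<.015)
    if q.sum()>3: print("rail",round(c,2),q.sum(),F[q].mean().round(4),np.percentile(F[q],[10,90]).round(4),np.percentile(Z[q],[5,50,95]).round(4))
m=(abs(F)<.03)&(abs(J)<.1)&(Z>.214)&(Z<.24)
for c in np.arange(-.18,.1,.03):
    q=m&(abs(J-c)<.015)
    if q.sum()>3: print("keeper",round(c,2),q.sum(),F[q].mean().round(4),Z[q].mean().round(4),Z[q].max().round(4))
m=(F>-.03)&(F<-.005)&(Z>.285)&(Z<.335)&(abs(J)<.2)
print("upstand",[ (round(c,2),np.median(F[m&(abs(J-c)<.02)]).round(4)) for c in np.arange(-.16,.2,.04)])
im=s["img"].astype(int)
u0,u1,v0,v1=376,396,122,148
for v in range(v0,v1):
    us=[u for u in range(u0,u1) if im[v,u].max()<60]
    if us:
        mid=int(np.mean(us)); print(v,us[0],us[-1],(J[v,us]).round(3).min(),J[v,us].max().round(3),J[v,us].mean().round(4),"F",F[v,mid].round(3),"Z",Z[v,mid].round(3))
E
```

```text
rail -0.18 37 -0.002 [-0.0056  0.002 ] [0.1982 0.2043 0.2087]
rail -0.15 37 -0.0021 [-0.0054  0.0013] [0.1992 0.2043 0.2079]
rail -0.12 40 -0.0011 [-0.0048  0.003 ] [0.196  0.2045 0.2083]
rail -0.09 38 -0.0023 [-0.0051 -0.0001] [0.1983 0.2037 0.2083]
rail -0.06 39 -0.0016 [-0.0052  0.0022] [0.1972 0.2042 0.2087]
rail -0.03 39 -0.0017 [-0.0053  0.003 ] [0.199  0.2034 0.2078]
rail 0.0 39 -0.0013 [-0.0057  0.0022] [0.1978 0.2041 0.2079]
rail 0.03 42 -0.0021 [-0.0058  0.0021] [0.1978 0.2037 0.2078]
rail 0.06 42 -0.0013 [-0.0045  0.0032] [0.1984 0.2034 0.2074]
rail 0.09 17 -0.0014 [-0.0043  0.0022] [0.1983 0.2038 0.2078]
rail 0.12 19 -0.0014 [-0.0037  0.0022] [0.1966 0.2045 0.208 ]
rail 0.15 15 -0.0025 [-0.0055  0.0007] [0.1977 0.2048 0.2076]
keeper -0.09 19 0.0017 0.228 0.2316
keeper -0.06 24 0.0025 0.2271 0.2313
keeper -0.03 21 0.0013 0.2279 0.2314
keeper 0.0 24 0.002 0.2276 0.2319
keeper 0.03 25 0.0025 0.2272 0.2307
keeper 0.06 21 0.0022 0.2306 0.2391
upstand [(np.float64(-0.16), np.float64(-0.0097)), (np.float64(-0.12), np.float64(-0.0099)), (np.float64(-0.08), np.float64(-0.0096)), (
[... 302 characters left out ...]
388 -0.027 -0.018 -0.0227 F -0.011 Z 0.303
128 384 388 -0.027 -0.017 -0.0221 F -0.013 Z 0.301
129 384 387 -0.026 -0.017 -0.0212 F -0.015 Z 0.3
130 384 387 -0.027 -0.016 -0.0213 F -0.011 Z 0.295
131 384 387 -0.025 -0.016 -0.0209 F -0.015 Z 0.294
132 384 387 -0.027 -0.019 -0.0225 F -0.012 Z 0.289
133 384 387 -0.027 -0.017 -0.022 F -0.012 Z 0.286
134 384 387 -0.028 -0.016 -0.0217 F -0.013 Z 0.284
135 384 387 -0.027 -0.017 -0.0219 F -0.014 Z 0.281
136 384 387 -0.027 -0.019 -0.0236 F -0.009 Z 0.276
137 384 386 -0.023 -0.018 -0.0205 F -0.008 Z 0.273
138 384 386 -0.025 -0.02 -0.022 F -0.014 Z 0.272
139 384 385 -0.023 -0.018 -0.0205 F -0.014 Z 0.269
140 385 385 -0.021 -0.021 -0.0212 F -0.015 Z 0.266
```

```bash
python3 -m crank '[0,20,1,0,0, 0,45,2.3,0,0, 0,66,3.4,0,0, 0,66,3.4,-6,0, 0,66,3.4,-6,0,0,66,3.4,-6,0]'
python3 - <<'E'
from prof import *
from station import viewer,manip
st=manip.sense();print(st["tcp_pos"],st["finger_gap"],st["force"],st["ft_torque"])
s=viewer.snapshot("side");np.savez("side6.npz",**s)
b=(310,60,130,140);x,y,w,h=b;k=4
cv2.imwrite("pics/side6c.png",cv2.resize(s["img"][y:y+h,x:x+w,::-1],None,fx=k,fy=k,interpolation=cv2.INTER_CUBIC))
prof(s,np.array([.574,-.0066,.306]),z0=-.2,step=.006,jl=.02)
E
```

```text
t: 8.3
tcp_pos: [0.5732, -0.007, 0.306]
tool_rot: [-0.707, -0.018, 0.707, -0.018]
force: [-0.6, -0.3, -2.2]
finger_gap: 0.115
[ 0.57319197 -0.00699804  0.30597428] 0.11546575015202043 [-0.58956644 -0.27059777 -2.20209128] [-0.0640979   0.13564654 -0.00113344]
-0.2 14 F [0.028  0.031  0.0345] J [-0.018  0.015]
-0.194 25 F [0.0274 0.0314 0.0345] J [-0.018  0.019]
-0.188 23 F [0.0299 0.0322 0.0346] J [-0.019  0.017]
-0.182 25 F [0.0296 0.0317 0.0346] J [-0.019  0.018]
-0.176 21 F [0.029  0.0326 0.0366] J [-0.02   0.016]
-0.17 28 F [0.0283 0.0316 0.0343] J [-0.019  0.018]
-0.164 22 F [0.0306 0.0326 0.0347] J [-0.015  0.015]
-0.158 34 F [0.0306 0.0338 0.0388] J [-0.019  0.018]
-0.152 25 F [0.0323 0.0351 0.0395] J [-0.016  0.019]
-0.146 23 F [0.0341 0.0355 0.039 ] J [-0.019  0.014]
-0.14 25 F [0.0314 0.0363 0.0411] J [-0.016  0.019]
-0.134 32 F [0.0337 0.0371 0.042 ] J [-0.017  0.017]
-0.128 28 F [0.0335 0.0386 0.0425] J [-0.017  0.018]
-0.122 23 F [0.036  0.0388 0.0424] J [-0.018  0.018]
-0.116 20 F [0.0352 0.0376 0.0434] J [-0.019  0.019]
-0.11 9 F [0.0312 0.0335 0.0394] J [-0.016  0.013
[... 254 characters left out ...]
008  0.015]
-0.074 25 F [0.0253 0.03   0.0465] J [-0.009  0.013]
-0.068 23 F [0.0244 0.0326 0.0408] J [-0.007  0.014]
-0.062 8 F [0.0241 0.0293 0.0413] J [-0.005  0.012]
-0.056 11 F [0.0219 0.0234 0.0259] J [-0.005  0.01 ]
-0.05 14 F [0.0191 0.0217 0.0319] J [-0.006  0.012]
-0.044 12 F [0.0145 0.0193 0.0241] J [-0.004  0.01 ]
-0.038 11 F [0.014  0.0163 0.0249] J [-0.005  0.011]
-0.032 21 F [0.0116 0.0181 0.0326] J [-0.017  0.018]
-0.026 30 F [0.0093 0.0205 0.0327] J [-0.018  0.019]
-0.02 22 F [0.0091 0.0209 0.0362] J [-0.009  0.018]
-0.014 23 F [0.0058 0.0099 0.0336] J [-0.006  0.017]
-0.008 23 F [0.0052 0.0288 0.0328] J [-0.004  0.019]
-0.002 15 F [-0.0091  0.028   0.034 ] J [-0.012  0.02 ]
```

View pics/side6c.png

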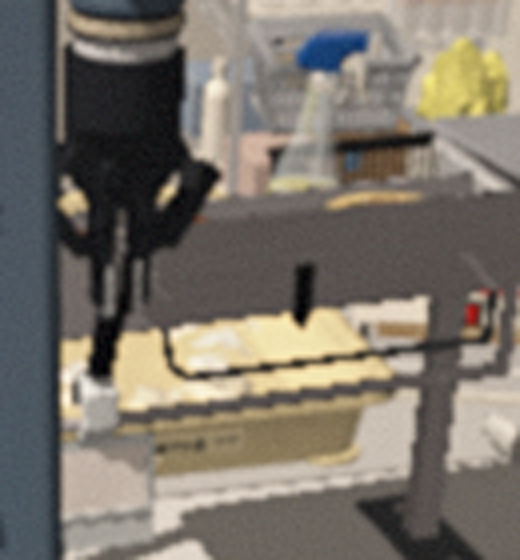

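The carrier has tipped further back, by about 6°. The hook sits about 6 mm in front of the rail axis and 25 mm above it. I'll advance a little and lower in small steps, watching the force.

```bash
python3 -m crank '[0,2,0,0,0, 0,5,0.2,0,0, 0,5,0.2,-2,0, 0,5,0.2,-4,0,0,5,0.2,-4,0]'
python3 - <<'E'
from prof import *
from station import viewer,manip
st=manip.sense();print(st["tcp_pos"],st["finger_gap"],st["force"],st["ft_torque"])
s=viewer.snapshot("side");np.savez("side7.npz",**s)
b=(310,60,130,140);x,y,w,h=b;k=4
cv2.imwrite("pics/side7c.png",cv2.resize(s["img"][y:y+h,x:x+w,::-1],None,fx=k,fy=k,interpolation=cv2.INTER_CUBIC))
prof(s,np.array([.579,-.0064,.302]),z0=-.2,step=.006,jl=.02)
E
```

```text
t: 8.98
tcp_pos: [0.5785, -0.0068, 0.3013]
tool_rot: [-0.706, -0.018, 0.707, -0.018]
force: [-2.6, 0.7, -1.7]
finger_gap: 0.115
[ 0.57847095 -0.00683895  0.30127174] 0.11525034854195022 [-2.60805386  0.65549274 -1.65852381] [-0.06553792  0.62882252 -0.04755081]
-0.2 20 F [0.0159 0.019  0.0231] J [-0.019  0.018]
-0.194 22 F [0.0158 0.0187 0.0223] J [-0.013  0.018]
-0.188 29 F [0.0164 0.021  0.024 ] J [-0.019  0.019]
-0.182 28 F [0.017  0.0206 0.025 ] J [-0.02   0.018]
-0.176 21 F [0.0183 0.0207 0.0237] J [-0.018  0.016]
-0.17 30 F [0.0184 0.0223 0.0262] J [-0.018  0.016]
-0.164 28 F [0.0197 0.0236 0.0277] J [-0.019  0.019]
-0.158 29 F [0.0213 0.0256 0.029 ] J [-0.018  0.018]
-0.152 27 F [0.0222 0.0265 0.03  ] J [-0.018  0.019]
-0.146 24 F [0.0232 0.0271 0.0287] J [-0.016  0.018]
-0.14 27 F [0.0243 0.0282 0.0312] J [-0.019  0.017]
-0.134 29 F [0.0267 0.0293 0.0329] J [-0.016  0.018]
-0.128 32 F [0.0258 0.031  0.0343] J [-0.018  0.019]
-0.122 24 F [0.0285 0.0332 0.0366] J [-0.018  0.019]
-0.116 12 F [0.0281 0.0291 0.0312] J [-0.004  0.018]
-0.11 13 F [0.0227 0.0251 0.0337] J [-0.015  0.
[... 258 characters left out ...]
09  0.015]
-0.074 27 F [0.0205 0.0267 0.0328] J [-0.008  0.014]
-0.068 16 F [0.0272 0.0318 0.0386] J [-0.01   0.014]
-0.062 10 F [0.0191 0.0207 0.0339] J [-0.004  0.015]
-0.056 14 F [0.0178 0.0202 0.0267] J [-0.004  0.01 ]
-0.05 12 F [0.0152 0.0192 0.0284] J [-0.005  0.011]
-0.044 15 F [0.0134 0.0157 0.0206] J [-0.005  0.01 ]
-0.038 12 F [0.0127 0.0147 0.0178] J [-0.006  0.011]
-0.032 11 F [0.0096 0.013  0.0225] J [-0.005  0.015]
-0.026 26 F [0.0068 0.0146 0.0289] J [-0.019  0.017]
-0.02 27 F [0.0075 0.0193 0.0286] J [-0.018  0.017]
-0.014 23 F [0.0051 0.0138 0.0271] J [-0.005  0.019]
-0.008 18 F [0.002  0.0238 0.0293] J [-0.004  0.02 ]
-0.002 15 F [-0.0112  0.0007  0.0283] J [-0.011  0.018]
```

View pics/side7c.png

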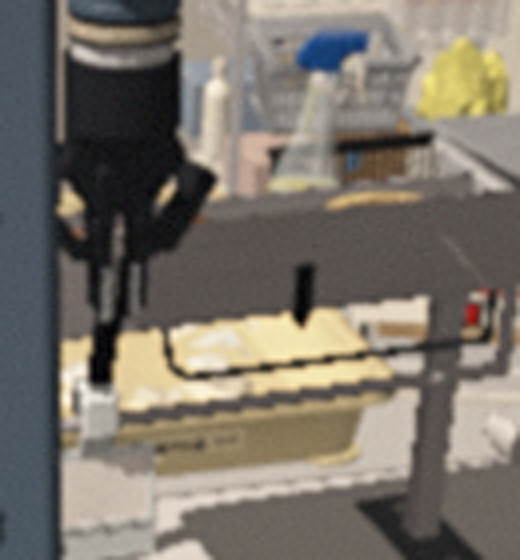

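```bash
python3 -m crank '[0,-2,0,8,0, 0,-2,0,18,0, 0,4,0.2,18,0, 0,9,0.5,18,0, 0,13,0.7,18,0, 0,13,0.7,18,0, 0,13,0.7,18,0]'
cat > look.py <<'E'
import sys
from prof import *
from station import viewer,manip
n=sys.argv[1];t=np.array([float(a)for a in sys.argv[2:5]])
st=manip.sense();print(st["t"],st["tcp_pos"],st["finger_gap"],st["force"],st["ft_torque"])
s=viewer.snapshot("side");np.savez(f"side{n}.npz",**s)
x,y,w,h=(310,60,130,140);k=4
cv2.imwrite(f"pics/side{n}c.png",cv2.resize(s["img"][y:y+h,x:x+w,::-1],None,fx=k,fy=k,interpolation=cv2.INTER_CUBIC))
prof(s,t,z0=-.2,step=.006,jl=.02)
E
python3 look.py 8 .587 -.0057 .320
```

```text
t: 9.9
tcp_pos: [0.5884, -0.0063, 0.3199]
tool_rot: [-0.704, -0.018, 0.71, -0.018]
force: [-11.6, -1.6, 3.2]
finger_gap: 0.11
9.9 [ 0.5884008  -0.00631896  0.31985924] 0.10976571193297352 [-11.57121262  -1.64188707   3.20671827] [-0.20403031  2.20337942 -0.02751241]
-0.176 9 F [-0.0291 -0.0286 -0.0273] J [-0.017  0.016]
-0.17 19 F [-0.0298 -0.0272 -0.0244] J [-0.018  0.018]
-0.164 29 F [-0.0283 -0.0257 -0.0218] J [-0.018  0.018]
-0.158 30 F [-0.0269 -0.0232 -0.0194] J [-0.018  0.017]
-0.152 37 F [-0.0235 -0.0194 -0.0147] J [-0.017  0.018]
-0.146 31 F [-0.0213 -0.0174 -0.0127] J [-0.02   0.018]
-0.14 36 F [-0.0189 -0.0136 -0.0081] J [-0.019  0.019]
-0.134 31 F [-0.0131 -0.0099 -0.0051] J [-0.016  0.018]
-0.128 37 F [-0.0119 -0.0064 -0.0014] J [-0.018  0.019]
-0.122 28 F [-0.0067 -0.0033  0.0251] J [-0.019  0.019]
-0.116 28 F [-0.0071 -0.0028  0.0296] J [-0.009  0.018]
-0.11 16 F [-0.0091 -0.0055  0.0252] J [-0.005  0.015]
-0.104 21 F [-0.0112 -0.0076  0.0192] J [-0.008  0.014]
-0.098 25 F [-0.0132 -0.0094  0.0226] J [-0.008  0.014]
-0.092 28 F [-0.0116 -0.0059  0.0239] J [-0.007  0.015]
-0.086 25 F [-0.0086 -0.0041  0.0216] J [-0.008  0.014]
-0.08 29 F [-0.005   0.0001  0.0202] J [-0.01   0.014]
-0.074 28 F [-0.0024  0.0067  0.0123] J [-0.008  0.013]
-0.068 10 F [0.0059 0.0078 0.0149] J [-0.005  0.013]
-0.062 13 F [0.002  0.0033 0.0063] J [-0.005  0.01 ]
-0.056 16 F [0.0007 0.0042 0.0097] J [-0.004  0.011]
-0.05 18 F [0.0028 0.0049 0.0204] J [-0.009  0.017]
-0.044 28 F [0.0022 0.0142 0.02  ] J [-0.018  0.018]
-0.038 29 F [0.001  0.0087 0.021 ] J [-0.016  0.017]
-0.032 28 F [0.002  0.0128 0.0193] J [-0.018  0.019]
-0.026 29 F [0.002  0.0103 0.0212] J [-0.019  0.018]
-0.02 30 F [0.0026 0.0092 0.0205] J [-0.018  0.017]
-0.014 23 F [0.0032 0.0097 0.0196] J [-0.016  0.018]
-0.008 22 F [0.0014 0.0062 0.021 ] J [-0.007  0.02 ]
-0.002 13 F [-0.0063  0.0042  0.0196] J [-0.006  0.017]
```

```bash
ls pics/side8c.png
```

```text
pics/side8c.png
```

View pics/side8c.png

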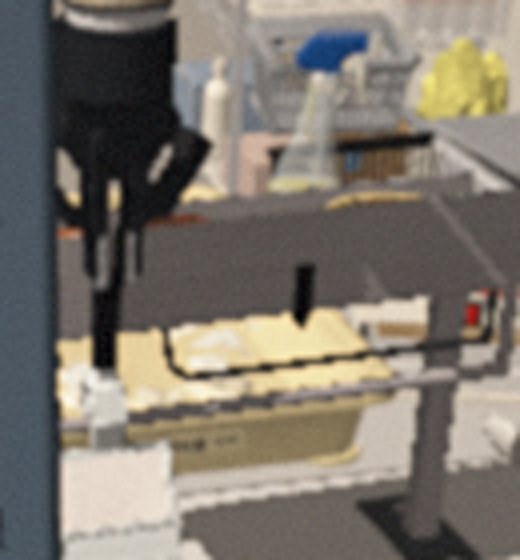

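The bar has been catching the lower edge of the upstand. I came in too high, and the bar turned the carrier back about 28° in the grip. I'll back out and use the rear edge of the stand to turn it forward again in the grip.

```bash
python3 -m crank '[0,-25,-1,0,0, 0,-55,-2,10,0, 0,-80,-2,60,0, 0,-80,10,110,0, 0,-80,50,120,0.06, 0,-78,100,120,0.12, 0,-76,155,120,0.18, 0,-74,210,120,0.24, 0,-72,262,120,0.2575, 0,-72,310,120,0.2575]'
python3 -m crank '[0,0,42,0,0, 0,0,42,-45,0, 0,0,42,-95,0, 0,0,42,-140,0, 0,0,42,-140,0,0,0,42,-140,0]'
python3 - <<'E'
from prof import *
from station import viewer,manip
st=manip.sense();print(st["t"],st["tcp_pos"],st["finger_gap"],st["force"],st["ft_torque"])
for n in("side","top"):
    s=viewer.snapshot(n);np.savez(n+"9.npz",**s);cv2.imwrite(f"pics/{n}9.png",s["img"][:,:,::-1])
    print(n);prof(s,np.array([.520,.346,.300]),yaw=.309,z0=-.21,step=.01,jl=.055)
E
```

```text
t: 11.2
tcp_pos: [0.5217, 0.3068, 0.4408]
tool_rot: [0.701, 0.11, -0.697, 0.108]
force: [1.4, -0.2, -1.0]
finger_gap: 0.11
t: 11.95
tcp_pos: [0.522, 0.3469, 0.3021]
tool_rot: [0.701, 0.109, -0.697, 0.108]
force: [0.5, -0.5, -2.3]
finger_gap: 0.106
11.95 [0.52202148 0.34688355 0.30206107] 0.10620603067447501 [ 0.52716353 -0.52585513 -2.26114253] [-0.01055241  0.03599715 -0.01674247]
side
-0.2 6 F [0.0474 0.0487 0.0516] J [-0.035  0.001]
-0.19 113 F [0.0442 0.0474 0.0507] J [-0.037  0.049]
-0.18 114 F [0.0441 0.0482 0.0521] J [-0.037  0.047]
-0.17 107 F [0.0438 0.0474 0.0512] J [-0.039  0.049]
-0.16 116 F [0.0442 0.0477 0.0509] J [-0.037  0.049]
-0.15 118 F [0.046  0.0487 0.0523] J [-0.037  0.048]
-0.14 116 F [0.0451 0.0488 0.0524] J [-0.038  0.048]
-0.13 119 F [0.0454 0.0494 0.0532] J [-0.038  0.048]
-0.12 137 F [0.0466 0.0504 0.0543] J [-0.037  0.048]
-0.11 65 F [0.0447 0.0513 0.0555] J [-0.039  0.047]
-0.1 16 F [0.0343 0.0401 0.0456] J [-0.003  0.015]
-0.09 36 F [0.0314 0.0341 0.0443] J [-0.008  0.015]
-0.08 42 F [0.0305 0.0353 0.0644] J [-0.007  0.015]
-0.07 52 F [0.0321 0.0368 0.0
[... 210 characters left out ...]
6] J [-0.006  0.011]
-0.02 24 F [0.0128 0.0159 0.0224] J [-0.006  0.011]
-0.01 22 F [0.0083 0.0111 0.0159] J [-0.005  0.011]
top
-0.19 28 F [0.0489 0.0495 0.0501] J [-0.044  0.011]
-0.18 15 F [0.0489 0.0494 0.051 ] J [-0.044  0.009]
-0.17 18 F [0.0472 0.0478 0.0514] J [-0.044 -0.005]
-0.16 27 F [0.0472 0.049  0.0499] J [-0.043 -0.005]
-0.15 18 F [0.0479 0.0495 0.0509] J [-0.044 -0.009]
-0.14 22 F [0.0486 0.0498 0.0513] J [-0.044 -0.012]
-0.13 19 F [0.0486 0.0501 0.0524] J [-0.045 -0.016]
-0.12 33 F [0.0493 0.0512 0.0549] J [-0.045 -0.016]
-0.11 28 F [0.0516 0.0535 0.0559] J [-0.044 -0.017]
-0.07 25 F [0.0597 0.0629 0.0657] J [-0.013  0.011]
-0.06 25 F [0.0507 0.056  0.0598] J [-0.011  0.005]
```

View pics/side9.png

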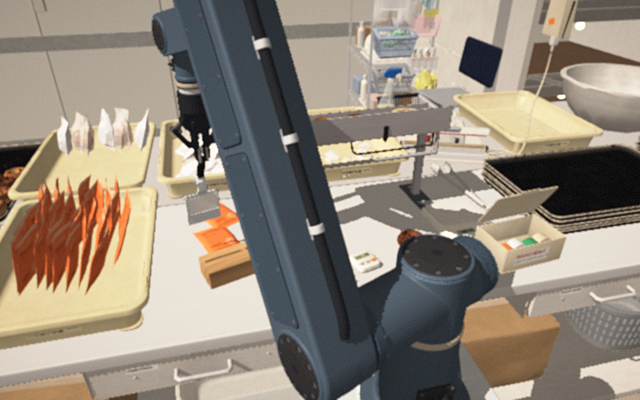

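View pics/top9.png

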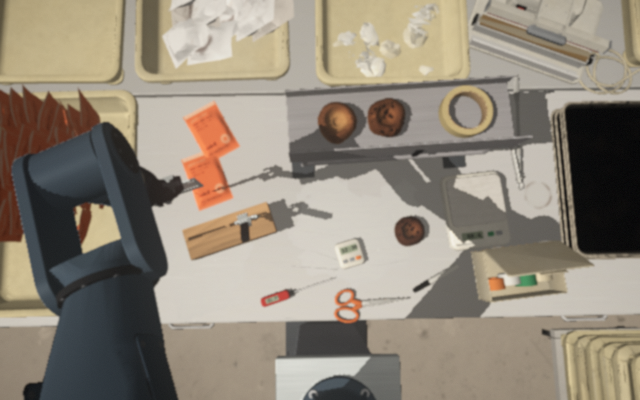

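The leg caught the rail on the way out and turned the carrier back to about −2°. I'll use the stand's rear edge to give it a forward tilt.

```bash
python3 -m crank '[0,0,0,-40,0, 0,0,0,-72,0, 0,-30,-9.6,-72,0, 0,-57,-18,-72,0, 0,-70,-22.4,-72,0, 0,-80,-25.5,-72,0, 0,-88,-28,-72,0, 0,-96,-30.6,-72,0, 0,-96,-30.6,-72,0]'
python3 - <<'E'
from prof import *
from station import viewer,manip
st=manip.sense();print(st["t"],st["tcp_pos"],st["finger_gap"],st["force"],st["ft_torque"])
for n in("side",):
    s=viewer.snapshot(n);np.savez(n+"10.npz",**s)
    print(n);prof(s,np.array([.424,.3154,.228]),yaw=.309,z0=-.21,step=.01,jl=.055)
    x,y,w,h=(150,90,130,200);k=3
    cv2.imwrite(f"pics/{n}10c.png",cv2.resize(s["img"][y:y+h,x:x+w,::-1],None,fx=k,fy=k,interpolation=cv2.INTER_CUBIC))
E
```

```text
t: 13.18
tcp_pos: [0.4238, 0.3152, 0.228]
tool_rot: [0.699, 0.109, -0.699, 0.109]
force: [0.8, 0.6, -0.0]
finger_gap: 0.113
13.175 [0.42380321 0.31520497 0.22796837] 0.11257053476974578 [ 0.75427806  0.55007628 -0.04526588] [ 0.06469166 -0.17929866 -0.04439868]
side
-0.21 136 F [-0.0058 -0.0033  0.001 ] J [-0.049  0.055]
-0.2 137 F [-0.0058 -0.0034 -0.0003] J [-0.052  0.055]
-0.19 136 F [-0.006  -0.0034 -0.0005] J [-0.051  0.053]
-0.18 832 F [-0.0044  0.0298  0.0705] J [-0.052  0.053]
-0.17 125 F [-0.0022  0.0344  0.0748] J [-0.054  0.049]
-0.16 80 F [0.0699 0.0726 0.0748] J [-0.036  0.047]
-0.15 102 F [0.0691 0.0722 0.0743] J [-0.04   0.048]
-0.14 102 F [0.0676 0.0709 0.0736] J [-0.038  0.048]
-0.13 106 F [0.0659 0.0694 0.0736] J [-0.038  0.047]
-0.12 111 F [0.0659 0.0685 0.0713] J [-0.037  0.047]
-0.11 112 F [0.0654 0.0688 0.0724] J [-0.039  0.047]
-0.1 24 F [0.0637 0.0679 0.0715] J [-0.035  0.047]
-0.09 25 F [0.0453 0.048  0.0517] J [-0.007  0.015]
-0.08 34 F [0.0444 0.0463 0.0579] J [-0.007  0.014]
-0.07 44 F [0.042  0.0461 0.0723] J [-0.008  0.015]
-0.06 32 F [0.0451 0.0487 0.0613] J [-0.008  0.015]
-0.05 26 F [0.0352 0.0394 0.0598] J [-0.005  0.014]
-0.04 19 F [0.0269 0.0303 0.0403] J [-0.004  0.011]
-0.03 20 F [0.0198 0.0229 0.0383] J [-0.006  0.011]
-0.02 19 F [0.0135 0.0174 0.0291] J [-0.004  0.011]
-0.01 12 F [0.0073 0.0105 0.0174] J [-0.007  0.01 ]
```

View pics/side10c.png

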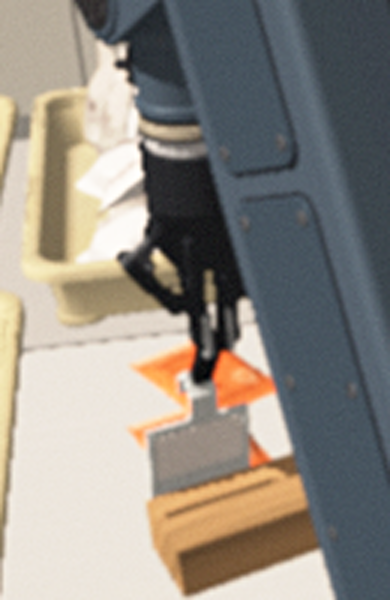

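```bash
python3 -m crank '[0,6,2,0,0, 0,12,4,0,0, 0,12,4,50,0, 0,12,4,105,0, 0,12,4,160,0, 0,12,4,212,0, 0,18,-35,212,-0.05, 0,26,-85,212,-0.12, 0,36,-140,212,-0.19, 0,46,-195,212,-0.2575]'
python3 -m crank '[0,7,-50,0,0, 0,14,-100,0,0, 0,27,-131,0,0, 0,27,-131,-45,0, 0,27,-131,-95,0, 0,27,-131,-137,0, 0,27,-131,-137,0,0,27,-131,-137,0]'
python3 look.py 11 .497 -.011 .303
```

```text
t: 14.48
tcp_pos: [0.47, 0.1186, 0.4396]
tool_rot: [-0.707, -0.018, 0.707, -0.018]
force: [1.4, -0.2, -2.0]
finger_gap: 0.105
t: 15.48
tcp_pos: [0.4982, -0.0111, 0.3042]
tool_rot: [0.708, 0.018, -0.706, 0.018]
force: [0.2, 0.2, -0.3]
finger_gap: 0.114
15.475 [ 0.4981974  -0.01111034  0.30418836] 0.11371683541919168 [ 0.19128496  0.16147132 -0.26084392] [0.01044808 0.00502597 0.0661403 ]
-0.194 23 F [0.0445 0.047  0.0505] J [-0.017  0.019]
-0.188 25 F [0.0434 0.0467 0.05  ] J [-0.017  0.02 ]
-0.182 27 F [0.0444 0.0474 0.0502] J [-0.018  0.019]
-0.176 25 F [0.0441 0.047  0.0506] J [-0.016  0.017]
-0.17 22 F [0.0424 0.0473 0.0496] J [-0.019  0.019]
-0.164 31 F [0.0413 0.0473 0.0505] J [-0.018  0.014]
-0.158 26 F [0.043  0.0477 0.051 ] J [-0.017  0.02 ]
-0.152 24 F [0.0445 0.0476 0.0518] J [-0.019  0.018]
-0.146 29 F [0.044  0.0477 0.0503] J [-0.018  0.015]
-0.14 28 F [0.046  0.0487 0.0517] J [-0.019  0.017]
-0.134 26 F [0.0452 0.0493 0.0522] J [-0.017  0.017]
-0.128 26 F [0.0457 0.0494 0.0527] J [-0.018  0.016]
-0.122 27 F [0.0479 0.05   0.0537] J [-0.019  0.017]
-0.116 29 F [0.0475 0.0
[... 330 characters left out ...]
0.007  0.015]
-0.074 24 F [0.0305 0.0351 0.06  ] J [-0.007  0.014]
-0.068 27 F [0.0338 0.0378 0.0519] J [-0.009  0.014]
-0.062 14 F [0.0354 0.0436 0.0516] J [-0.002  0.014]
-0.056 16 F [0.0285 0.0326 0.0469] J [-0.005  0.013]
-0.05 8 F [0.0246 0.027  0.0305] J [-0.003  0.011]
-0.044 16 F [0.0223 0.0257 0.0313] J [-0.005  0.011]
-0.038 14 F [0.0194 0.0227 0.0333] J [-0.004  0.011]
-0.032 12 F [0.016  0.0201 0.0251] J [-0.005  0.011]
-0.026 13 F [0.0145 0.0171 0.0221] J [-0.004  0.011]
-0.02 14 F [0.0126 0.0144 0.0196] J [-0.006  0.011]
-0.014 15 F [0.0096 0.012  0.022 ] J [-0.005  0.01 ]
-0.008 9 F [0.0075 0.0096 0.015 ] J [-0.007  0.01 ]
-0.002 5 F [-0.0022  0.0038  0.0099] J [-0.004  0.011]
```

```bash
true
```

```text
(no output)
```

View pics/side11c.png

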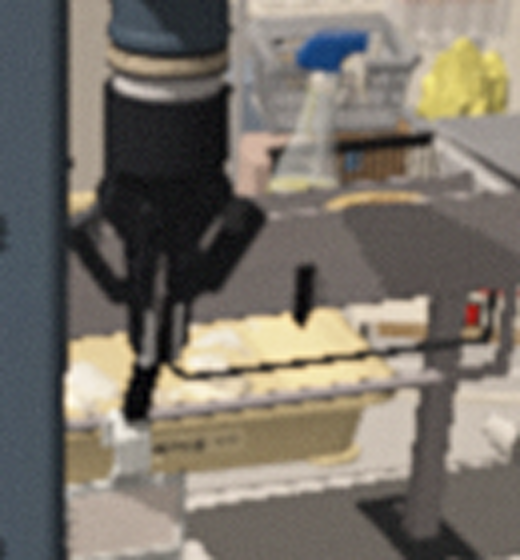

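The carrier settles at about −2.5° in the grip whenever it hangs free, so I'll work with that and come in at the right height.

```bash
python3 -m crank '[0,20,1,2,0, 0,40,2,2.5,0, 0,56,2.9,2.5,0, 0,66,3.4,2.5,0, 0,71,3.6,2.5,0, 0,74.5,3.8,2.5,0, 0,74.5,3.8,2.5,0]'
python3 look.py 12 .5715 -.0072 .3055 | grep -v "^-0.1[1-7]"
```

```text
t: 16.4
tcp_pos: [0.5712, -0.007, 0.3053]
tool_rot: [-0.707, -0.018, 0.707, -0.018]
force: [-0.1, -0.2, -1.5]
finger_gap: 0.111
16.4 [ 0.571158   -0.00695774  0.30534222] 0.11120194641414319 [-0.11980654 -0.19196457 -1.46548262] [-0.09528398  0.10740522 -0.00039835]
-0.2 8 F [0.0327 0.0337 0.0373] J [-0.015  0.018]
-0.194 29 F [0.0309 0.0342 0.0391] J [-0.018  0.018]
-0.188 22 F [0.0309 0.0349 0.0377] J [-0.017  0.018]
-0.182 26 F [0.0323 0.0356 0.0388] J [-0.018  0.018]
-0.104 16 F [0.0296 0.0342 0.0408] J [-0.018  0.019]
-0.098 25 F [0.0253 0.0279 0.0444] J [-0.017  0.019]
-0.092 25 F [0.0237 0.0269 0.0541] J [-0.008  0.016]
-0.086 21 F [0.0247 0.0284 0.0576] J [-0.008  0.015]
-0.08 27 F [0.0247 0.0292 0.0566] J [-0.009  0.015]
-0.074 24 F [0.0256 0.0299 0.0504] J [-0.008  0.015]
-0.068 19 F [0.0314 0.0352 0.0416] J [-0.006  0.014]
-0.062 12 F [0.0267 0.034  0.0438] J [-0.003  0.015]
-0.056 12 F [0.0227 0.0249 0.0318] J [-0.003  0.011]
-0.05 11 F [0.0211 0.0234 0.0304] J [-0.003  0.012]
-0.044 14 F [0.0167 0.0192 0.0234] J [-0.004  0.011]
-0.038 13 F [0.0154 0.0181 0.028 ] J [-0.003  0.012]
-0.032 20 F [0.0146 0.022  0.0367] J [-0.016  0.019]
-0.026 29 F [0.0122 0.0265 0.0354] J [-0.018  0.019]
-0.02 23 F [0.0069 0.0185 0.0346] J [-0.01   0.019]
-0.014 24 F [0.006  0.0245 0.0354] J [-0.004  0.018]
-0.008 19 F [0.0024 0.0141 0.036 ] J [-0.005  0.019]
-0.002 19 F [-0.0096  0.0304  0.0377] J [-0.012  0.02 ]
```

```bash
true
```

```text
(no output)
```

View pics/side12c.png

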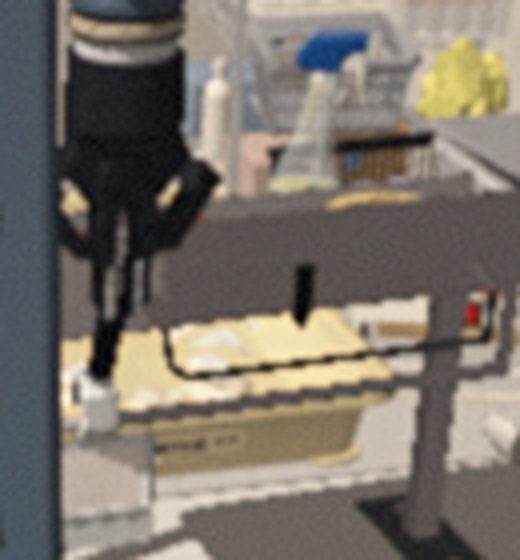

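```bash
python3 -m crank '[0,-10,-0.5,0,0, 0,-22,-1.1,0,0, 0,-22,-1.1,-5,0, 0,-22,-1.1,-5,0]'
python3 look.py 13 .5495 -.0083 .3005
```

```text
t: 16.95
tcp_pos: [0.549, -0.0081, 0.3]
tool_rot: [-0.707, -0.018, 0.707, -0.018]
force: [-0.3, 0.7, -1.1]
finger_gap: 0.113
16.95 [ 0.5490454  -0.00808908  0.29997476] 0.11290977573993079 [-0.32755528  0.70609098 -1.13292166] [ 0.00494151  0.02739012 -0.05269118]
-0.2 7 F [0.0431 0.0449 0.047 ] J [-0.019  0.016]
-0.194 20 F [0.0405 0.0427 0.0473] J [-0.016  0.017]
-0.188 27 F [0.0401 0.044  0.0476] J [-0.018  0.019]
-0.182 23 F [0.042  0.0448 0.047 ] J [-0.019  0.018]
-0.176 22 F [0.0399 0.0442 0.0467] J [-0.017  0.014]
-0.17 28 F [0.0398 0.0428 0.0464] J [-0.019  0.019]
-0.164 26 F [0.0395 0.044  0.0478] J [-0.019  0.017]
-0.158 26 F [0.0396 0.0447 0.0475] J [-0.018  0.019]
-0.152 26 F [0.0419 0.0445 0.0491] J [-0.019  0.02 ]
-0.146 22 F [0.0425 0.0458 0.048 ] J [-0.018  0.018]
-0.14 27 F [0.0411 0.0447 0.0485] J [-0.018  0.018]
-0.134 28 F [0.0428 0.0461 0.0498] J [-0.018  0.016]
-0.128 26 F [0.0433 0.0458 0.0485] J [-0.018  0.019]
-0.122 26 F [0.0429 0.0469 0.0506] J [-0.017  0.019]
-0.116 22 F [0.0452 0.0469 0.0516] J [-0.018  0.019]
-0.11 12 F [0.0382 0.0419 0.0464] J [-0.009  
[... 260 characters left out ...]
07  0.015]
-0.074 24 F [0.0293 0.0341 0.0547] J [-0.009  0.015]
-0.068 23 F [0.0332 0.0385 0.0487] J [-0.008  0.015]
-0.062 13 F [0.0292 0.0391 0.0456] J [-0.001  0.015]
-0.056 12 F [0.026  0.0282 0.0371] J [-0.003  0.011]
-0.05 11 F [0.0236 0.0249 0.0338] J [-0.004  0.011]
-0.044 12 F [0.0204 0.0243 0.0298] J [-0.005  0.012]
-0.038 14 F [0.0189 0.0217 0.0288] J [-0.005  0.011]
-0.032 11 F [0.0144 0.0164 0.0404] J [-0.003  0.017]
-0.026 28 F [0.0125 0.0229 0.0585] J [-0.006  0.017]
-0.02 27 F [0.0092 0.0534 0.0596] J [-0.003  0.018]
-0.014 26 F [0.006  0.0193 0.0581] J [-0.002  0.017]
-0.008 20 F [0.0056 0.0544 0.0577] J [-0.006  0.019]
-0.002 20 F [-0.0103  0.0537  0.0596] J [-0.011  0.017]
```

```bash
python3 -m crank '[0,8,0.4,0,0, 0,15,0.8,0,0, 0,20,1,0,0, 0,23,1.2,0,0, 0,23,1.2,0,0]'
python3 look.py 14 .5725 -.0071 .3005 | grep -v "^-0.1[2-7]"
```

```text
t: 17.62
tcp_pos: [0.5727, -0.0075, 0.3076]
tool_rot: [0.708, 0.017, -0.706, 0.02]
force: [-11.4, -0.5, 29.5]
finger_gap: 0.115
17.625 [ 0.57268826 -0.00754692  0.30758619] 0.11549131971594685 [-11.44204746  -0.45087772  29.51219258] [ 0.0151091   2.14488425 -0.01582755]
-0.194 12 F [0.0021 0.0055 0.0087] J [-0.017  0.018]
-0.188 31 F [0.0018 0.0053 0.0091] J [-0.018  0.017]
-0.182 28 F [0.0044 0.0076 0.0114] J [-0.018  0.018]
-0.116 30 F [0.0194 0.0229 0.0271] J [-0.019  0.017]
-0.11 14 F [0.0198 0.0225 0.0276] J [-0.014  0.017]
-0.104 16 F [0.0165 0.02   0.0432] J [-0.005  0.017]
-0.098 24 F [0.0135 0.0178 0.0423] J [-0.018  0.018]
-0.092 26 F [0.0096 0.0128 0.0426] J [-0.019  0.017]
-0.086 18 F [0.0104 0.0147 0.042 ] J [-0.008  0.014]
-0.08 26 F [0.0092 0.0148 0.0434] J [-0.007  0.014]
-0.074 20 F [0.0134 0.017  0.0429] J [-0.008  0.014]
-0.068 33 F [0.0141 0.0209 0.0371] J [-0.007  0.015]
-0.062 17 F [0.02   0.0269 0.0339] J [-0.008  0.013]
-0.056 10 F [0.0156 0.0179 0.0215] J [-0.004  0.011]
-0.05 12 F [0.0134 0.0164 0.028 ] J [-0.004  0.01 ]
-0.044 14 F [0.0133 0.0166 0.0245] J [-0.004  0.011]
-0.038 13 F [0.0093 0.0153 0.0232] J [-0.006  0.011]
-0.032 15 F [0.0088 0.0133 0.0226] J [-0.014  0.011]
-0.026 22 F [0.0073 0.0179 0.0353] J [-0.009  0.02 ]
-0.02 28 F [0.0068 0.0158 0.0352] J [-0.018  0.018]
-0.014 26 F [0.0064 0.0305 0.0359] J [-0.017  0.018]
-0.008 27 F [0.004  0.0106 0.034 ] J [-0.006  0.018]
-0.002 17 F [0.0046 0.0301 0.0357] J [-0.003  0.015]
```

The leg ran against the front of the rail because I came in too low. I'll back out straight away and fit the carrier's pose in the hand accurately.

```bash
python3 -m crank '[0,-4,-0.2,5,0, 0,-15,-0.8,10,0, 0,-45,-2.3,10,0, 0,-50,-2.5,5,0, 0,-50,-2.5,5,0]'
python3 look.py 15 .5225 -.0096 .3055 | head -1
cat > fit.py <<'E'
import sys
from h import *
from scipy.optimize import least_squares
# signed distance of carrier front-visible surfaces: sample model surfaces, match in F-Z plane
def fit(npz,tcp,yaw=.0512):
    s=dict(np.load(npz));W=cloud(s);f=np.array([np.cos(yaw),np.sin(yaw),0]);j=np.array([-np.sin(yaw),np.cos(yaw),0])
    d=W-tcp;F=d@f;J=d@j;Z=d[...,2]
    m=(abs(J)<.036)&(F>0.0)&(F<.068)&(Z>-.19)&(Z<-.118)
    p=np.c_[F[m],Z[m]]
    # plate front line robust
    l=cv2.fitLine(p.astype(np.float32),cv2.DIST_HUBER,0,1e-4,1e-4).ravel()
    th=np.arctan2(-l[0]*np.sign(l[1]),abs(l[1])) # forward tilt positive (top to -F)
    # plate extents along line for |J|<.036: top edge (outside stem) and bottom edge
    m2=(abs(J)<.044)&(abs(J)>.016)&(F>0)&(F<.075)
    a=(F-l[2])*(-np.sin(th))+(Z-l[3])*np.cos(th); b=(F-l[2])*np.cos(th)+(Z-l[3])*np.sin(th)
    q=m2&(abs(b)<.006); av=np.sort(a[q])
    h,e=np.histogram(av,np.arange(-.08,.08,.002))
    idx=np.nonzero(h>.5*np.median(h[h>3]))[0]
    lo,hi=e[idx[0]],e[idx[-1]+1]
    print("tilt fwd deg",np.degrees(th).round(2),"plate lo/hi along",lo.round(4),hi.round(4),"len",(hi-lo).round(4))
    mid=(lo+hi)/2
    # plate centre front face -> hook: along +82.5mm, across: front face x=-2.5 ; hook x=-5
    u=np.array([-np.sin(th),np.cos(th)]);v=np.array([np.cos(th),np.sin(th)])
    hook=l[2:]+u*(mid+.0825)+v*(-.0025)
    print("hook F,Z rel TCP",hook.round(4)); return th,hook
if __name__=="__main__": fit(sys.argv[1],np.array([float(x) for x in sys.argv[2:5]]),float(sys.argv[5]) if len(sys.argv)>5 else .0512)
E
python3 fit.py side15.npz .5225 -.0096 .3055
python3 fit.py side13.npz .5495 -.0083 .3005
python3 fit.py side12.npz .5715 -.0072 .3055
python3 fit.py side11.npz .497 -.011 .303
python3 fit.py side5.npz .508 -.010 .312
```

```text
t: 18.3
tcp_pos: [0.5222, -0.0093, 0.3045]
tool_rot: [-0.707, -0.018, 0.707, -0.018]
force: [0.1, 0.0, -0.6]
finger_gap: 0.111
18.3 [ 0.52224331 -0.00934202  0.30452864] 0.11056267379449598 [ 0.13192747  0.02549155 -0.60347443] [ 0.00747897 -0.01019658 -0.0059663 ]
tilt fwd deg -3.72 plate lo/hi along -0.046 0.038 len 0.084
hook F,Z rel TCP [ 0.0455 -0.0743]
tilt fwd deg -2.47 plate lo/hi along -0.046 0.04 len 0.086
hook F,Z rel TCP [ 0.0458 -0.0736]
tilt fwd deg -5.96 plate lo/hi along -0.046 0.058 len 0.104
hook F,Z rel TCP [ 0.0447 -0.065 ]
tilt fwd deg -2.48 plate lo/hi along -0.044 0.042 len 0.086
hook F,Z rel TCP [ 0.0488 -0.0712]
tilt fwd deg -2.39 plate lo/hi along -0.044 0.042 len 0.086
hook F,Z rel TCP [ 0.0481 -0.0716]
```

```bash
python3 -m crank '[0,14,0.7,0,0, 0,28,1.4,0,0, 0,38,1.9,0,0, 0,45,2.3,0,0, 0,48.5,2.5,0,0, 0,48.5,2.5,0,0]'
python3 look.py 16 .571 -.0071 .3055 | grep -v "^-0.1[2-7]"; python3 fit.py side16.npz .571 -.0071 .3055
```

```text
t: 19.1
tcp_pos: [0.5708, -0.0068, 0.3051]
tool_rot: [-0.707, -0.018, 0.707, -0.018]
force: [-0.5, -0.8, -1.7]
finger_gap: 0.117
19.1 [ 0.57077569 -0.00683138  0.30511088] 0.11692237386278304 [-0.5399696  -0.80877019 -1.70847072] [-0.02960282  0.17091456  0.01556646]
-0.2 15 F [0.0344 0.0375 0.0402] J [-0.018  0.017]
-0.194 19 F [0.0327 0.0348 0.04  ] J [-0.015  0.018]
-0.188 27 F [0.033 0.036 0.041] J [-0.017  0.018]
-0.182 25 F [0.0325 0.0363 0.039 ] J [-0.019  0.018]
-0.116 19 F [0.0392 0.0418 0.0448] J [-0.017  0.016]
-0.11 13 F [0.0345 0.0364 0.0422] J [-0.014  0.017]
-0.104 19 F [0.0308 0.0366 0.0452] J [-0.017  0.018]
-0.098 22 F [0.026  0.0307 0.0436] J [-0.018  0.019]
-0.092 22 F [0.0259 0.0286 0.0579] J [-0.009  0.014]
-0.086 24 F [0.0239 0.0294 0.0553] J [-0.008  0.016]
-0.08 25 F [0.0246 0.0284 0.0555] J [-0.006  0.015]
-0.074 24 F [0.0261 0.0303 0.0469] J [-0.008  0.016]
-0.068 19 F [0.0313 0.0356 0.0467] J [-0.007  0.015]
-0.062 14 F [0.0287 0.0342 0.0426] J [-0.004  0.015]
-0.056 11 F [0.0235 0.0254 0.0344] J [-0.003  0.011]
-0.05 13 F [0.0219 0.0246 0.0346] J [-0.002  0.011]
-0.044 13 F [0.0163 0.0207 0.0296] J [-0.005  0.011]
-0.038 11 F [0.0168 0.0196 0.0243] J [-0.003  0.011]
-0.032 23 F [0.0133 0.0246 0.037 ] J [-0.019  0.018]
-0.026 26 F [0.0112 0.0182 0.0373] J [-0.018  0.018]
-0.02 22 F [0.008  0.021  0.0364] J [-0.011  0.018]
-0.014 24 F [0.0066 0.0157 0.0378] J [-0.004  0.019]
-0.008 19 F [0.0045 0.0311 0.0359] J [-0.005  0.019]
-0.002 17 F [-0.0108  0.003   0.0367] J [-0.011  0.019]
tilt fwd deg -5.45 plate lo/hi along -0.046 0.056 len 0.102
hook F,Z rel TCP [ 0.0446 -0.066 ]
```

```bash
python3 -m crank '[0,0,0,-2,0, 0,0,0,-4,0, 0,0,0,-5,0, 0,0,0,-5,0]'
python3 look.py 17 .571 -.0071 .3005 | grep -v "^-0.1[2-7]"; python3 fit.py side17.npz .571 -.0071 .3005
```

```text
t: 19.65
tcp_pos: [0.5708, -0.0069, 0.3002]
tool_rot: [-0.707, -0.018, 0.707, -0.018]
force: [0.2, -0.4, -2.2]
finger_gap: 0.111
19.65 [ 0.57079458 -0.00688857  0.30021775] 0.11080296826253194 [ 0.17552339 -0.42174293 -2.19786833] [-0.02120549  0.05043124  0.01078834]
-0.2 7 F [0.0407 0.0435 0.0466] J [-0.015  0.012]
-0.194 29 F [0.0369 0.0415 0.0451] J [-0.019  0.019]
-0.188 18 F [0.0379 0.0413 0.047 ] J [-0.013  0.018]
-0.182 29 F [0.0376 0.0417 0.0456] J [-0.018  0.016]
-0.116 21 F [0.0428 0.0456 0.049 ] J [-0.019  0.019]
-0.11 12 F [0.037  0.041  0.0445] J [-0.012  0.016]
-0.104 12 F [0.0329 0.0374 0.0421] J [-0.016  0.018]
-0.098 24 F [0.0294 0.0366 0.0455] J [-0.019  0.016]
-0.092 24 F [0.0266 0.0308 0.0556] J [-0.016  0.016]
-0.086 24 F [0.0276 0.0313 0.0595] J [-0.005  0.015]
-0.08 22 F [0.0276 0.0323 0.0582] J [-0.005  0.015]
-0.074 22 F [0.0278 0.033  0.0564] J [-0.007  0.014]
-0.068 23 F [0.0315 0.0371 0.0481] J [-0.008  0.015]
-0.062 12 F [0.0305 0.0397 0.0457] J [-0.004  0.014]
-0.056 11 F [0.0241 0.0258 0.0319] J [-0.003  0.011]
-0.05 11 F [0.0204 0.0248 0.0329] J [-0.002  0.011]
-0.044 15 F [0.0205 0.0233 0.0313] J [-0.005  0.012]
-0.038 12 F [0.0182 0.0207 0.0239] J [-0.004  0.01 ]
-0.032 11 F [0.013  0.0183 0.0262] J [-0.006  0.011]
-0.026 24 F [0.013  0.0217 0.0376] J [-0.018  0.019]
-0.02 24 F [0.011  0.0178 0.0356] J [-0.019  0.018]
-0.014 23 F [0.0069 0.0143 0.0352] J [-0.006  0.019]
-0.008 15 F [0.0049 0.0184 0.035 ] J [-0.003  0.019]
-0.002 20 F [-0.0106  0.0313  0.0375] J [-0.008  0.019]
tilt fwd deg -3.37 plate lo/hi along -0.044 0.064 len 0.108
hook F,Z rel TCP [ 0.0457 -0.0643]
```

```bash
true
```

```text
(no output)
```

View pics/side17c.png

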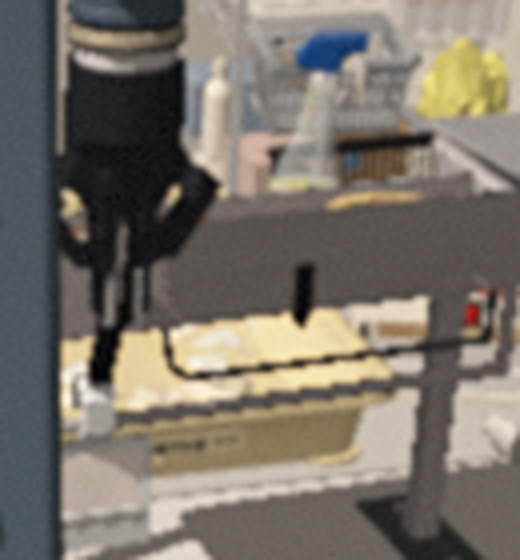

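```bash
python3 -m crank '[0,1,0,-1,0, 0,2,0.1,-2,0, 0,2,0.1,-3,0, 0,2,0.1,-3,0]'
python3 look.py 18 .573 -.007 .2975 | grep -v "^-0.1[2-7]" | grep -v "^-0.0[0-6]"; python3 fit.py side18.npz .573 -.007 .2975
```

```text
t: 20.2
tcp_pos: [0.5728, -0.0068, 0.2971]
tool_rot: [-0.707, -0.018, 0.707, -0.018]
force: [-0.2, -0.0, -2.0]
finger_gap: 0.113
20.2 [ 0.57282022 -0.00675802  0.29714766] 0.11264070573719077 [-0.2147375  -0.04751916 -1.97174145] [-0.00845664  0.01868582  0.04736762]
-0.2 8 F [0.0407 0.042  0.045 ] J [-0.013  0.017]
-0.194 20 F [0.0376 0.0417 0.0447] J [-0.017  0.015]
-0.188 21 F [0.0372 0.0413 0.0443] J [-0.018  0.018]
-0.182 31 F [0.0382 0.0428 0.0462] J [-0.017  0.018]
-0.116 20 F [0.0421 0.0453 0.0485] J [-0.019  0.02 ]
-0.11 10 F [0.0379 0.0421 0.0457] J [-0.005  0.014]
-0.104 10 F [0.0334 0.0351 0.0409] J [-0.013  0.015]
-0.098 20 F [0.0281 0.0325 0.0409] J [-0.017  0.018]
-0.092 35 F [0.0271 0.0396 0.0587] J [-0.019  0.019]
-0.086 22 F [0.0275 0.0311 0.0586] J [-0.012  0.014]
-0.08 20 F [0.0272 0.032  0.0571] J [-0.006  0.015]
-0.074 22 F [0.0274 0.0323 0.0569] J [-0.007  0.014]
tilt fwd deg -3.28 plate lo/hi along -0.044 0.064 len 0.108
hook F,Z rel TCP [ 0.0461 -0.0605]
```

```bash
python3 -m crank '[0,0,0,-2,0, 0,0,0,-4,0, 0,0,0,-4,0]'
```

```text
t: 20.62
tcp_pos: [0.5727, -0.0068, 0.293]
tool_rot: [-0.707, -0.018, 0.707, -0.018]
force: [0.0, -0.1, -1.2]
finger_gap: 0.114
```

```bash
python3 -m crank '[0,0,0,-2,0, 0,0,0,-4,0, 0,0,0,-5,0, 0,0,0,-5,0]'; python3 -m crank '[0,0,0,-2,0, 0,0,0,-4,0, 0,0,0,-5,0, 0,0,0,-5,0]'
```

```text
t: 21.12
tcp_pos: [0.5728, -0.0068, 0.2882]
tool_rot: [-0.707, -0.018, 0.707, -0.018]
force: [0.1, 0.0, -0.7]
finger_gap: 0.11
t: 21.62
tcp_pos: [0.5728, -0.0068, 0.2832]
tool_rot: [-0.707, -0.018, 0.707, -0.018]
force: [0.6, 0.1, -1.9]
finger_gap: 0.11
```

```bash
python3 -m crank '[0,0,0,-2,0, 0,0,0,-4,0, 0,0,0,-6,0, 0,0,0,-6,0]'; python3 -m crank '[0,0,0,-1,0, 0,0,0,-2,0, 0,0,0,-2,0]'
python3 look.py 19 .573 -.007 .2755 | grep -v "^-0.1[2-7]" ; python3 fit.py side19.npz .573 -.007 .2755
```

```text
t: 22.12
tcp_pos: [0.5725, -0.0068, 0.2781]
tool_rot: [-0.707, -0.018, 0.707, -0.018]
force: [-2.8, 0.6, 4.2]
finger_gap: 0.115
t: 22.5
tcp_pos: [0.572, -0.0068, 0.2777]
tool_rot: [-0.707, -0.018, 0.707, -0.018]
force: [-6.2, 0.1, 12.5]
finger_gap: 0.112
22.5 [ 0.57204257 -0.00677094  0.27765109] 0.11192299539394229 [-6.17901233  0.08393407 12.54902254] [0.05604285 1.09995363 0.05061305]
-0.194 14 F [0.0435 0.045  0.0475] J [-0.017  0.018]
-0.188 27 F [0.0428 0.0453 0.051 ] J [-0.018  0.019]
-0.182 18 F [0.0429 0.0461 0.0487] J [-0.018  0.017]
-0.116 23 F [0.0437 0.0481 0.0521] J [-0.017  0.02 ]
-0.11 17 F [0.0443 0.0478 0.0522] J [-0.017  0.017]
-0.104 10 F [0.0389 0.0401 0.0466] J [-0.002  0.014]
-0.098 7 F [0.0323 0.036  0.0367] J [-0.007  0.012]
-0.092 17 F [0.0275 0.0318 0.0344] J [-0.008  0.015]
-0.086 20 F [0.0273 0.0312 0.0358] J [-0.006  0.014]
-0.08 19 F [0.0275 0.0327 0.0405] J [-0.015  0.015]
-0.074 29 F [0.0295 0.0341 0.0507] J [-0.017  0.02 ]
-0.068 36 F [0.0303 0.0375 0.0547] J [-0.018  0.016]
-0.062 14 F [0.0338 0.0357 0.0456] J [-0.005  0.013]
-0.056 12 F [0.0277 0.0334 0.0483] J [-0.003  0.014]
-0.05 12 F [0.0255 0.0284 0.0368] J [-0.005  0.012]
-0.044 11 F [0.0228 0.0249 0.0297] J [-0.003  0.011]
-0.038 13 F [0.0203 0.0214 0.0316] J [-0.003  0.011]
-0.032 12 F [0.0142 0.0215 0.0305] J [-0.003  0.011]
-0.026 11 F [0.0111 0.0151 0.0176] J [-0.004  0.01 ]
-0.02 12 F [0.0101 0.0149 0.0232] J [-0.007  0.011]
-0.014 11 F [0.0081 0.0111 0.0137] J [-0.004  0.011]
-0.008 13 F [0.0054 0.0076 0.017 ] J [-0.007  0.011]
-0.002 9 F [0.0023 0.0071 0.036 ] J [-0.003  0.018]
tilt fwd deg -1.77 plate lo/hi along -0.042 0.042 len 0.084
hook F,Z rel TCP [ 0.0462 -0.0699]
```

```bash
true
```

```text
(no output)
```

View pics/side19c.png

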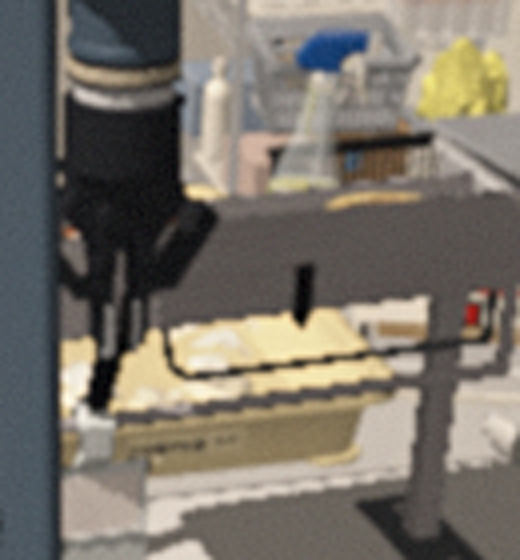

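```bash
python3 -m crank '[0,-1.5,0,0,0, 0,-3,-0.1,0,0, 0,-3,-0.1,0,0]';  python3 look.py 20 .570 -.007 .2755 | grep -v "^-0.1[2-7]" | grep -v "^-0.0[0-4]" ; python3 fit.py side20.npz .570 -.007 .2755
```

```text
t: 22.92
tcp_pos: [0.5695, -0.0069, 0.2766]
tool_rot: [0.707, 0.018, -0.707, 0.018]
force: [-3.4, 0.6, 7.8]
finger_gap: 0.111
22.925 [ 0.56949539 -0.00689604  0.27658451] 0.11069145949531334 [-3.40016992  0.58798175  7.75998142] [ 0.06455385  0.56270167 -0.04555703]
-0.194 16 F [0.0502 0.0532 0.0569] J [-0.019  0.019]
-0.188 23 F [0.0491 0.053  0.0554] J [-0.018  0.015]
-0.182 21 F [0.0492 0.0531 0.0569] J [-0.017  0.018]
-0.116 22 F [0.0502 0.0527 0.0553] J [-0.018  0.018]
-0.11 15 F [0.0466 0.051  0.0557] J [-0.018  0.017]
-0.104 7 F [0.0436 0.0456 0.0466] J [-0.005  0.014]
-0.098 11 F [0.0359 0.0405 0.0426] J [-0.006  0.015]
-0.092 15 F [0.0319 0.0339 0.0386] J [-0.008  0.014]
-0.086 16 F [0.032  0.0351 0.0395] J [-0.008  0.014]
-0.08 18 F [0.0303 0.0353 0.0425] J [-0.015  0.015]
-0.074 27 F [0.0326 0.0363 0.0561] J [-0.017  0.017]
-0.068 35 F [0.0319 0.0409 0.057 ] J [-0.017  0.018]
-0.062 17 F [0.0356 0.0394 0.0496] J [-0.005  0.014]
-0.056 10 F [0.0308 0.0398 0.0515] J [-0.003  0.013]
-0.05 9 F [0.0251 0.0276 0.0376] J [-0.003  0.011]
tilt fwd deg 0.59 plate lo/hi along -0.042 0.042 len 0.084
hook F,Z rel TCP [ 0.0488 -0.0689]
```

Lowering went through with no body contact. The hook is seated: the carrier now pivots about the rail and its tilt is about 0. Next I ease the downward force and slide it.

```bash
python3 -m crank '[0,0,0,1.3,0, 0,0.3,-5,1.3,0, 0,0.8,-15,1.3,0, 0,1.4,-27,1.3,0, 0,2,-39,1.3,0, 0,2,-39,1.3,0]'; python3 look.py 21 .572 -.0461 .2768 | head -1; python3 fit.py side21.npz .572 -.0461 .2768
```

```text
t: 23.72
tcp_pos: [0.5721, -0.0473, 0.2765]
tool_rot: [0.707, 0.017, -0.707, 0.017]
force: [-0.1, 0.7, -1.7]
finger_gap: 0.116
23.725 [ 0.57205573 -0.04726894  0.27647533] 0.11625620277783884 [-0.11027359  0.66066584 -1.70804847] [-0.01945862  0.04551302 -0.04256685]
tilt fwd deg -3.18 plate lo/hi along -0.042 0.044 len 0.086
hook F,Z rel TCP [ 0.0477 -0.0724]
```

```bash
true
```

```text
(no output)
```

View pics/side21c.png

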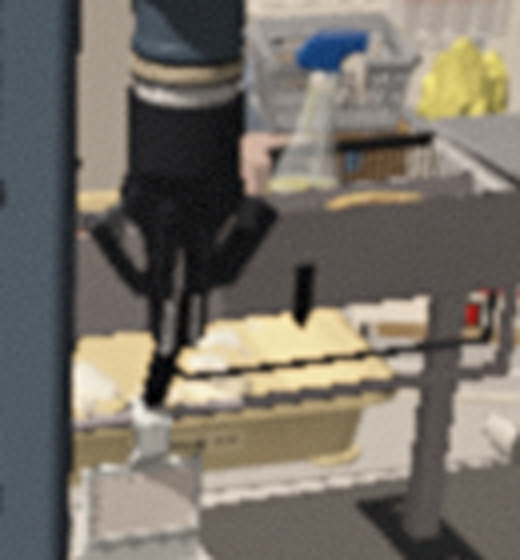

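```bash
python3 -m crank '[0,0,0,-1.2,0, 0,0.5,-8,-1.2,0, 0,1,-20,-1.2,0, 0,1.7,-33,-1.2,0, 0,2.3,-46,-1.2,0, 0,3,-59,-1.2,0, 0,3.7,-72,-1.2,0, 0,4.3,-84,-1.2,0, 0,4.9,-95,-1.2,0, 0,4.9,-95,-1.2,0]'; python3 look.py 22 .577 -.141 .2756 | head -1; python3 fit.py side22.npz .577 -.141 .2756
```

```text
t: 25.02
tcp_pos: [0.5768, -0.1423, 0.2756]
tool_rot: [0.707, 0.017, -0.707, 0.018]
force: [-2.6, 1.5, 5.7]
finger_gap: 0.116
25.025 [ 0.57677242 -0.14234338  0.2756076 ] 0.11589808161907408 [-2.60004149  1.48118704  5.71902909] [0.42262551 0.57033014 0.06561582]
tilt fwd deg -3.91 plate lo/hi along -0.046 0.04 len 0.086
hook F,Z rel TCP [ 0.0465 -0.0733]
```

```bash
true
```

View pics/side22c.png

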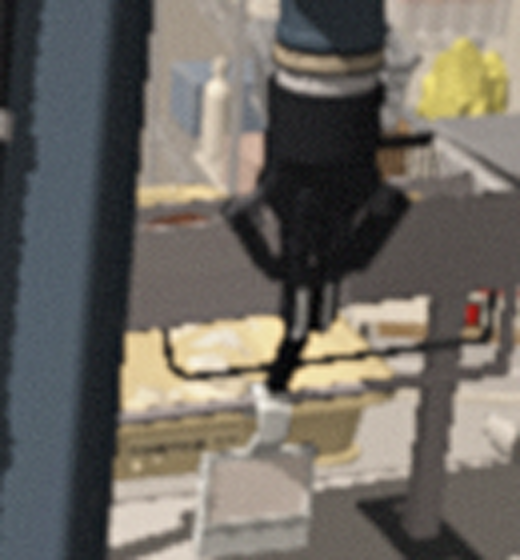

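```bash
cat > hj.py <<'E'
import sys
from h import *
def hj(npz,hz=.204):
    s=dict(np.load(npz));W=cloud(s);O=np.array([.621,-.127,0]);a=.0512
    f=np.array([np.cos(a),np.sin(a),0]);j=np.array([-np.sin(a),np.cos(a),0])
    d=W-O;F=d@f;J=d@j;Z=W[...,2]
    J0=float(sys.argv[2])
    m=(F>-.03)&(F<.03)&(abs(J-J0)<.03)
    q=m&(Z>.209)&(Z<.222);print("hook roof J",np.percentile(J[q],[3,50,97]).round(4),q.sum())
    q=m&(F<-.006)&(F>-.025)&(Z>.175)&(Z<.21);print("front leg J",np.percentile(J[q],[3,50,97]).round(4),q.sum())
    m=(F>-.03)&(F<.03)&(abs(J-J0)<.065)
    for z in(.09,.11,.13,.15):
        q=m&(abs(Z-z)<.008);print("plate J",z,np.percentile(J[q],[2,98]).round(4),np.percentile(J[q],[2,98]).mean().round(4),q.sum())
hj(sys.argv[1])
E
python3 hj.py side22.npz -.010; echo; python3 hj.py side19.npz .1225
```

```text
hook roof J [-0.0347 -0.002   0.0049] 33
front leg J [-0.0193 -0.0062  0.0071] 95
plate J 0.09 [-0.0455  0.0439] -0.0008 132
plate J 0.11 [-0.0453  0.0432] -0.0011 136
plate J 0.13 [-0.0471  0.0405] -0.0033 145
plate J 0.15 [-0.0476  0.0419] -0.0029 151

hook roof J [0.1177 0.1315 0.1368] 31
front leg J [0.1137 0.126  0.1371] 89
plate J 0.09 [0.0819 0.1436] 0.1127 98
plate J 0.11 [0.0833 0.1445] 0.1139 89
plate J 0.13 [0.083  0.1442] 0.1136 103
plate J 0.15 [0.0839 0.1446] 0.1143 107
```

```bash
python3 -m crank '[0,0.4,-8,0,0, 0,0.8,-16,0,0, 0,0.8,-16,0.8,0, 0.15,0.8,-16,0.8,0, 0.35,0.8,-16,0.8,0, 0.5,0.8,-16,0.8,0, 0.5,0.8,-16,0.8,0]'; python3 look.py 23 .578 -.157 .2764 | head -1; python3 fit.py side23.npz .578 -.157 .2764;python3 hj.py side23.npz -.022
```

```text
t: 25.95
tcp_pos: [0.5779, -0.1571, 0.2763]
tool_rot: [0.707, 0.018, -0.707, 0.018]
force: [-0.0, -0.7, 0.0]
finger_gap: 0.5
25.95 [ 0.57789065 -0.15707111  0.27626887] 0.500330249886793 [-0.006266   -0.70835281  0.01398406] [ 0.0283334   0.00214061 -0.04054073]
tilt fwd deg -1.59 plate lo/hi along -0.046 0.04 len 0.086
hook F,Z rel TCP [ 0.0455 -0.0733]
hook roof J [-0.0311 -0.0191 -0.0154] 27
front leg J [-0.0421 -0.0263 -0.013 ] 90
plate J 0.09 [-0.0687  0.0199] -0.0244 129
plate J 0.11 [-0.0676  0.0194] -0.0241 135
plate J 0.13 [-0.0691  0.0196] -0.0247 131
plate J 0.15 [-0.0679  0.0201] -0.0239 147
```

```bash
true
```

```text
(no output)
```

View pics/side23c.png

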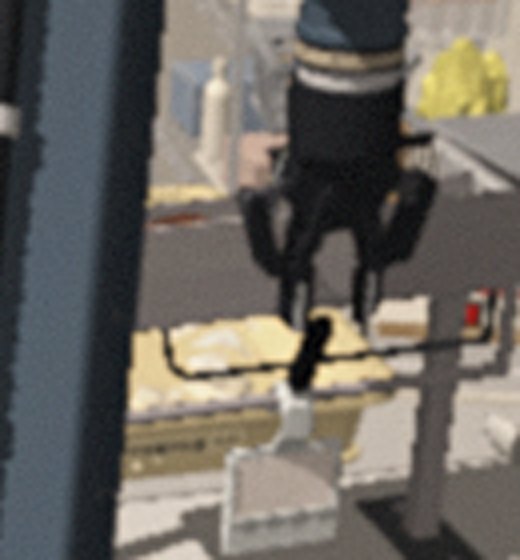

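```bash
python3 -m crank '[0.6,0,0,10,0, 0.6,0,0,30,0, 0.6,-15,-1,45,0, 0.6,-50,-2,50,0, 0.6,-90,10,60,0, 0.6,-120,55,80,0, 0.6,-140,105,80,0, 0.6,-150,150,80,0, 0.6,-150,200,80,0, 0.6,-150,200,80,0]'
python3 - <<'E'
from h import *
from station import viewer,manip
st=manip.sense();print(st["t"],st["tcp_pos"])
for n in("side","top"):
    s=viewer.snapshot(n);np.savez(n+"24.npz",**s);cv2.imwrite(f"pics/{n}24.png",s["img"][:,:,::-1])
E
python3 hj.py side24.npz -.022
```

```text
t: 27.25
tcp_pos: [0.4259, 0.0456, 0.3569]
tool_rot: [0.707, 0.02, -0.707, 0.02]
force: [-0.3, -0.1, -0.1]
finger_gap: 0.602
27.25 [0.42593095 0.04562754 0.35692469]
hook roof J [-0.0304 -0.0197 -0.0152] 26
front leg J [-0.0379 -0.0248 -0.013 ] 92
plate J 0.09 [-0.0683  0.0184] -0.0249 132
plate J 0.11 [-0.0677  0.02  ] -0.0238 138
plate J 0.13 [-0.0673  0.0199] -0.0237 140
plate J 0.15 [-0.0683  0.0189] -0.0247 144
```

View pics/side24.png

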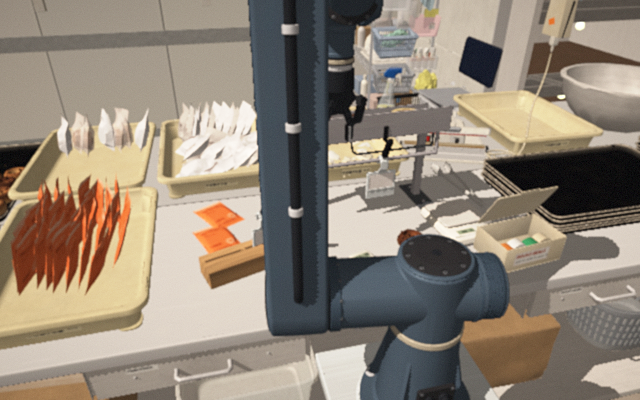

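View pics/top24.png

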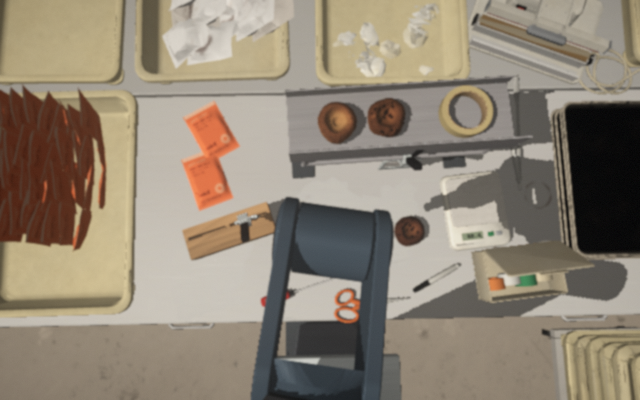

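```bash
python3 - <<'E'
from h import *
from station import viewer
O=np.array([.621,-.127,0]);a=.0512
f=np.array([np.cos(a),np.sin(a),0]);j=np.array([-np.sin(a),np.cos(a),0])
s=dict(np.load("top24.npz"));W=cloud(s);d=W-O;F=d@f;J=d@j;Z=W[...,2]
q=(abs(F)<.03)&(abs(J+.023)<.06)&(Z>.08)&(Z<.16);print("top plate J",np.percentile(J[q],[2,98]).round(4),np.percentile(J[q],[2,98]).mean(),q.sum())
im=s["img"].astype(int);q=(im.max(-1)<60)&(F>-.07)&(F<-.02)&(abs(J+.023)<.03)&(Z>.22)&(Z<.30);print("bar J",np.percentile(J[q],[5,50,95]).round(4),q.sum())
s=viewer.snapshot("side");np.savez("side25.npz",**s)
x,y,w,h=(340,100,110,120);k=5
cv2.imwrite("pics/side25c.png",cv2.resize(s["img"][y:y+h,x:x+w,::-1],None,fx=k,fy=k,interpolation=cv2.INTER_CUBIC))
# where pointer tip and hook at target should project
for jj in(-.022,-.024): print(proj(s,O+f*-.012+j*jj+np.array([0,0,.257])))
E
python3 hj.py side25.npz -.022; python3 fit.py side25.npz .578 -.157 .2764
```

```text
top plate J [-0.0711  0.0166] -0.027263981695149327 192
bar J [-0.0332 -0.0248 -0.0202] 78
(np.float64(384.6515349695357), np.float64(142.70131799700772))
(np.float64(385.3081202901758), np.float64(142.6202330027878))
hook roof J [-0.0334 -0.0194 -0.014 ] 30
front leg J [-0.0383 -0.026  -0.0127] 96
plate J 0.09 [-0.0688  0.0198] -0.0245 141
plate J 0.11 [-0.0682  0.0202] -0.024 137
plate J 0.13 [-0.0686  0.0189] -0.0248 139
plate J 0.15 [-0.0689  0.0181] -0.0254 147
tilt fwd deg -2.06 plate lo/hi along -0.046 0.04 len 0.086
hook F,Z rel TCP [ 0.0461 -0.0736]
```

```bash
true
```

```text
(no output)
```

View pics/side25c.png

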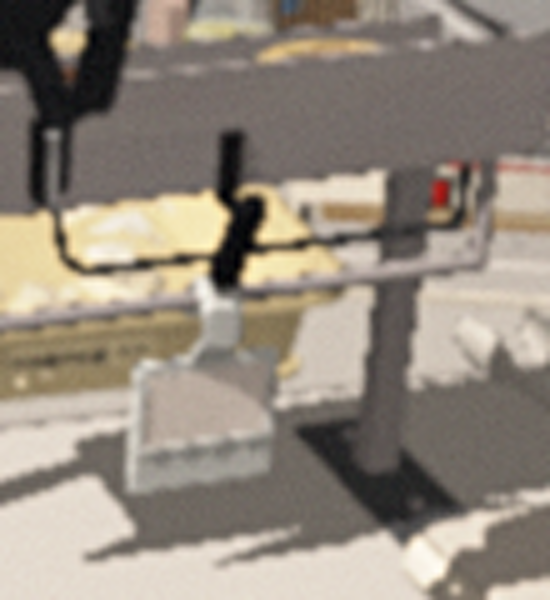

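```bash
python3 -c "
from station import workorder,manip
print(workorder.sign_off()); print(manip.sense()['t'])"
```

```text
the job is handed in; nothing more can be done
None
the job is handed in; nothing more can be done
```

The wide carrier hangs freely on the rail, about 3 mm to the right of the pointer, and the job is handed in.

**What I did:** I took it out of the left slot and hooked it on at the open end. I then slid it under the keeper bar, let go and backed the arm away. The last reading was at about 27 s.

**Last checks:**

| Check | Result |
|---|---|
| Hook position along the rail | about 3 mm to the pointer's right (side camera about 2.8 mm, top camera 1–3 mm; limit 8 mm) |
| Seating | hook at rail height within the 1–2 mm measuring noise |
| Upright | about 2° off (limit 17°) |
| At rest | pictures taken after letting go agree within the measuring noise |
| Narrow carrier, cake | look unmoved in the top picture; I did not measure their shift |
| Timer | hidden behind the arm in the last pictures, so not checked at the end; the arm never worked near it |
| Arm | clear of everything |

**What went wrong on the way:**
- **Grip:** moves only turn about the vertical, so the tool could not lean as you asked. I pinched the upper end of the bar with a vertical tool instead. The gripper's body did not hit the upstand.
- **Failed approaches:** the carrier turned in the grip and four tries at the rail did not go straight in. I came in too high three times, with the bar catching the upstand's lower edge, though on the last of these it came free as I lowered and then hooked on. Once I came in too low and the hook caught the rail, with up to about 30 N on the tool.
- **Stand:** in between I pressed the carrier against the stand's rear edge to tilt it. The tilt did not last.

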